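# Unstack the soldering kit and set up the bench

## Task

The soldering kit was piled up in one stack while the bench was wiped down; set it out again, taking the pile apart from the top down, one thing at a time, each straight to its own place. The spare-tip block goes into the little tray on top of the soldering station, squared up with it; the flux tin into the shallow cup of its round weighted holder; the solder reel down over the rod of the reel stand until it sits on the base; and the brass-wool tip cleaner flat into the round well of the iron stand. Keep everything upright, set things down rather than dropping them, and let each one go before taking the next.

Things in the scene. Friction and masses are not known exactly. Their poses are not given: they have to be found in the camera images.
- tip_block: Spare-tip block, top of the pile: a black plastic block 40 (its x) x 18 (its y) x 20 mm high with three steel soldering tips standing in a row along x on its top, rising 20 mm more (40 mm high over all). Origin: centre of its underside; z up, x along its length. It is picked across its 18 mm width.
- flux_tin: Flux tin, second in the pile: flat round closed metal tin, 42 mm diameter, 24 mm high. Origin: centre of its underside, z up.
- solder_reel: Full reel of solder wire, third in the pile, standing on its flange: black flanges with silver solder wound full between them, a plain cylinder 54 mm in diameter (the winding is 0.5 mm less in radius than the flanges), 40 mm high, with a 24 mm bore straight through along its z axis. Origin: centre of its underside, z up.
- cleaner_pot: Tip cleaner, bottom of the pile, on the bench: round steel pot 64 mm in diameter, 38 mm high, straight sides, open top filled with brass wool just below the rim. Origin: centre of its underside, z up. The things of the pile stand on one another, centred within about 6 mm of one another.
- station: Soldering station, fixed: black box 150 (x) x 110 (y) mm, 90 mm high, with display and dial on its front (-x) face. On its top, centred above the origin, is the tray for the tip block: a rubber floor 60 (x) x 36 (y) mm at 90 mm above the origin, with a grey rim 4 mm wide and 3 mm high. The block lies with its length along the station's x, either way round. Origin: centre of its underside, on the bench, z up.
- flux_holder: Flux-tin holder, fixed: dark round weighted disc 90 mm in diameter, 12 mm high, with a shallow cup on top, 60 mm inside diameter with a cork floor 12 mm above the origin and a steel rim 4 mm wide and 4 mm high. Origin: centre of its underside, on the bench, z up.
- reel_stand: Reel stand, fixed: black round base 84 mm in diameter, 12 mm high, with an upright steel rod 8 mm in diameter in its centre whose rounded tip is 68 mm above the origin. The reel sits on the base with the rod in its bore. Origin: centre of its underside, on the bench, z up.
- iron_stand: Iron stand, fixed: black base plate 100 mm wide (y), 8 mm thick, reaching from 52 mm on the -x side of the origin to 162 mm on the +x side. Above the origin is the round well for the tip cleaner: 82 mm inside diameter, floor 8 mm above the origin, steel rim 3.5 mm wide and 5 mm high. On the +x side, from 86 mm (at the foot) outwards, a coil holder leans away from the well with a soldering iron in it, up to 236 mm high. Origin: on the bench under the centre of the well, z up.
Not all that is in view belongs to the job. What is shaped like the solder_reel but blue is not meant.

How it is judged:
By the outcome, as a careful person would: the job done as asked, in the order asked, and still so for the second after the job is handed in, with the robot touching nothing.
It also fails if it takes over 118 s, if anything falls off the work surface, if the arm or the gripper's body presses on something with over 40 N, if the wrist force passes 120 N, or if a joint passes its speed limit or range.

## Robot

A 7-joint arm with a two-finger parallel gripper is mounted at the origin on the work surface. World frame = base frame: x ahead of the robot, y to its left, z up, the work surface at z = 0. Lengths are in m, angles in rad, forces in N, time in s.
With the tool pointing down it reaches from about 0.425 to 0.875 m from the base axis. Payload 9.9 kg.
Tool frame: the origin (TCP) lies midway between the tips of the shut fingers; the grasp point (between the pads) lies 19 mm behind it; z points along the fingers, y is the line along which they close (so a half turn about z gives the same grasp; the last joint's range is limited). The gripper opens to 85 mm and grips with 20 to 120 N. Pads are 22 mm wide; open, the fingers measure 114 mm over their backs; the gripper's body (76 mm by 85 mm) begins 54 mm behind the grasp point. The pads swing forward as they close: fully open they stand 13 mm farther back than shut.
Start: joints at [-1.35, 0.576, 0.025, 1.437, -0.015, 1.129, -0.057], TCP at [0.203, 0.644, 0.203] pointing down, gripper open.
Joint ranges: [-2.76, 2.76], [-0.34, 2.15], [-1.52, 1.57], [0.19, 2.46], [-1.09, 4.23], [0.17, 1.99], [-2.82, 2.82]. Speed limits (rad/s): [2.22, 2.22, 3.01, 3.01, 3.14, 3.14, 3.14].

## Interface

Orientations are given as a unit quaternion [x, y, z, w].
In Python, from station import bot gives the robot as it stands.
- The arm moves only by the shell command python3 -m pendant 'ROWS' [OPENING] [FORCE]. ROWS is JSON, a list of rows, each an object of numbers: "x", "y", "z": the shift along the tool's x, y, z each as a share of 1000 mm, from -1 to 1; "wx", "wy", "wz": the turn, a rotation vector about the tool's x, y, z each as a share of 180 degrees, from -1 to 1. A call has 1 to 12 rows; each row is the pose to reach, as a shift and turn from the pose commanded when the call began, along the tool's axes at that moment, turning the shorter way round; what a row does not reach only later rows make up. A row lasts 1/12 s, in which the tool goes at most 41.7 mm and 7.16 degrees, less where a joint would pass 70% of its speed; a pose out of reach is approached as far as the arm can. A call with a number of a shift or a turn outside -1 to 1 is refused whole. A call with a gripper value outside its range is refused whole. OPENING is the closure, from 0 (fully open) to 1 (shut), set as the call begins (- or left out, the last holds). The fingers move at their own pace and stop on an object; FORCE is the grip in N (left out, the last holds). Time passes only in rows, so rows that repeat a pose let the fingers close. It gives the time, the measured TCP pose, the force, the opening and the grip force at its end, in the units of the state.
- bot.get_state(): the state, without advancing time (a new reading comes with each control period).
- bot.snapshot(name): name is "scene" or "top"; returns the picture (420x560x3 uint8, red, green, blue); there is no depth.
- bot.camera_model(name): a dict with "fx", "fy", "cx", "cy" (pixels), "R" (3x3) and "t" (3): a world point X has camera coordinates R X + t. Camera axes: x right, y down, z forward; pixel columns grow to the right and rows downward; lengths in m; the calibration is good to about 2 mm. A picture is of the moment at which its call begins. camera_model takes no time and is no camera call.
- bot.sign_off(): hands the job in; it is judged then, once.
The state is a dict: "time": time; "joint_positions": joint angles; "joint_vel": joint speeds; "effort": joint torques, N m; "eef_pos": TCP position; "orientation": TCP orientation; "force": force on the tool from outside, world axes, zero at the start; "ft_torque": the same for the moment, N m; "grip_width": opening from 0.0 (shut) to 1.0 (fully open); "grip_force": force on a finger pad.
Only numpy, scipy, OpenCV 4.12 (cv2) and the standard library are available. Lean on these libraries where they do the work, as an engineer would, in place of code of your own. Each camera call takes 0.05 s, during which the arm holds its last target. There are 200 camera calls.

## Working session

There is one attempt and no reset: what is moved stays moved. The work goes in short steps, Python scripts to look and compute and a shell command to move; the robot and the scene stay as the last step left them, time stands still between calls to the robot, and variables do not carry over. Pictures are saved under pics/ and viewed, at most 14 in all, crops included, and the job is handed in when it is done.

```bash
ls; mkdir -p pics
python3 - <<'E'
from station import bot
import cv2
for n in("scene","top"):
    im=bot.snapshot(n); cv2.imwrite(f"pics/{n}0.png",im[:,:,::-1])
    m=bot.camera_model(n); print(n,m)
print(bot.get_state())
E
```

```text
pics
scene {'fx': 420.80476952600793, 'fy': 420.80476952600793, 'cx': 278.75729368138076, 'cy': 205.48796260969397, 'R': array([[-0.22095346,  0.97502131,  0.0226497 ],
       [ 0.50178357,  0.13356394, -0.85461917],
       [-0.83629708, -0.17746582, -0.51876109]]), 't': array([ 0.10791122, -0.16547765,  1.39338481])}
top {'fx': 513.2112580525436, 'fy': 513.2112580525436, 'cx': 273.7314394501506, 'cy': 205.52007626520395, 'R': array([[-0.00362055, -0.99986484, -0.01603699],
       [-0.98186253,  0.00659445, -0.18947951],
       [ 0.18955965,  0.0150601 , -0.9817537 ]]), 't': array([0.01334852, 0.52200497, 1.33671863])}
{'time': 0.1, 'joint_positions': array([-1.34981436,  0.57645731,  0.02483116,  1.43778656, -0.01498989,
        1.12899133, -0.05649754]), 'joint_vel': array([-6.64891741e-04, -1.49804731e-03, -1.06936442e-03, -4.18313069e-03,
        7.40475970e-04,  1.73690437e-04,  6.63122020e-05]), 'effort': array([ 7.78131536e-03, -7.67300749e+01,  2.25859791e+00, -2.86605388e+01,
        1.60524133e-02,  8.60728731e-03, -5.67973632e-05]), 'eef_pos': array([0.20241785, 0.64348959, 0.20243553]), 'orientation': array([ 1.51775418e-01,  9.88414736e-01, -7.25372005e-04, -7.36230099e-05]), 'force': array([ 0.04859074, -0.16195347, -0.87802249]), 'ft_torque': array([-0.01058334, -0.01456366,  0.03322119]), 'grip_force': 0.0, 'grip_width': 0.9993233284625825}
```

View pics/scene0.png

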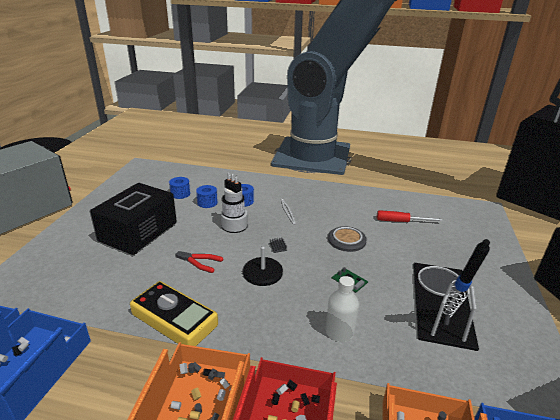

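View pics/top0.png

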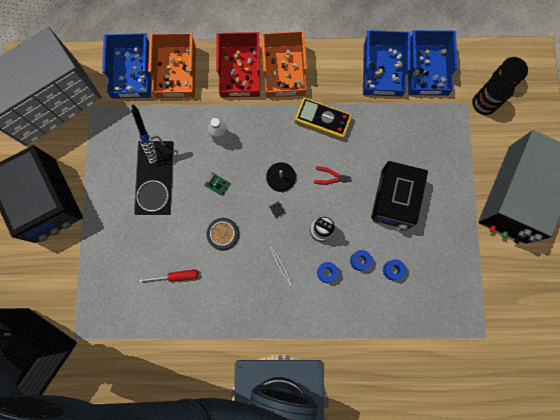

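Scene: the pile is at (234,205), with blue reels at (180,187), (207,196) and (247,194). Station (134,218), reel stand (263,268), flux holder (347,238), iron stand well (437,282). In the top view the pile is at (323,228), station tray (402,191), stand (281,178), flux holder (222,234) and well (152,195). 

Lookalikes in the top view are the blue reels at (328,272), (361,260) and (396,270), which aren't wanted. The round flux holder (222,234) and well (152,195) are fixed. The target is the pile, so I'll check it in a close crop.

Run:
```python
import cv2,numpy as np
s=cv2.imread("pics/scene0.png");t=cv2.imread("pics/top0.png")
def c(im,u,v,w,h,k):return cv2.resize(im[v:v+h,u:u+w],None,fx=k,fy=k,interpolation=cv2.INTER_CUBIC)
a=np.hstack([c(s,210,170,50,70,8)[:560],c(t,300,205,50,70,8)])
cv2.imwrite("pics/pile.png",a)
b=np.hstack([c(t,362,152,80,80,5),c(s,85,175,100,100,4)])
d=np.hstack([c(t,130,170,50,50,4),c(t,200,210,50,50,4),c(t,260,155,50,50,4),c(s,410,255,50,50,4)])
cv2.imwrite("pics/places.png",np.vstack([b,d]))
```

```text
(no output)
```

View pics/pile.png

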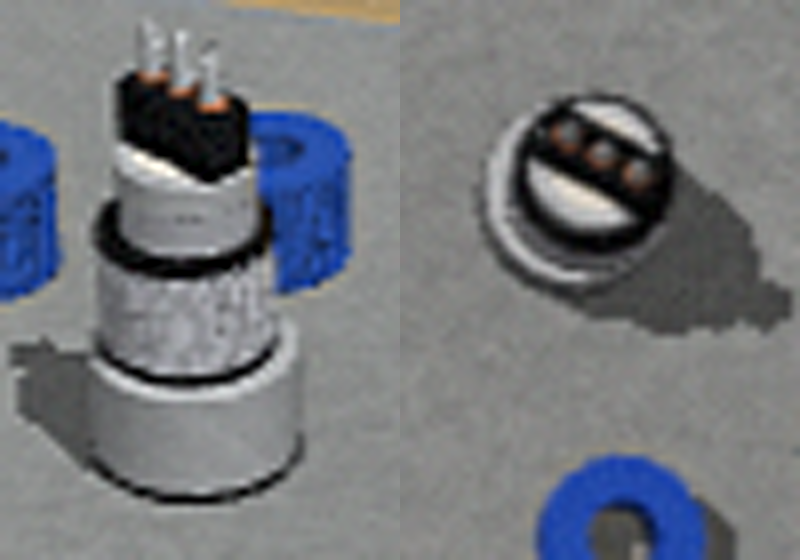

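View pics/places.png

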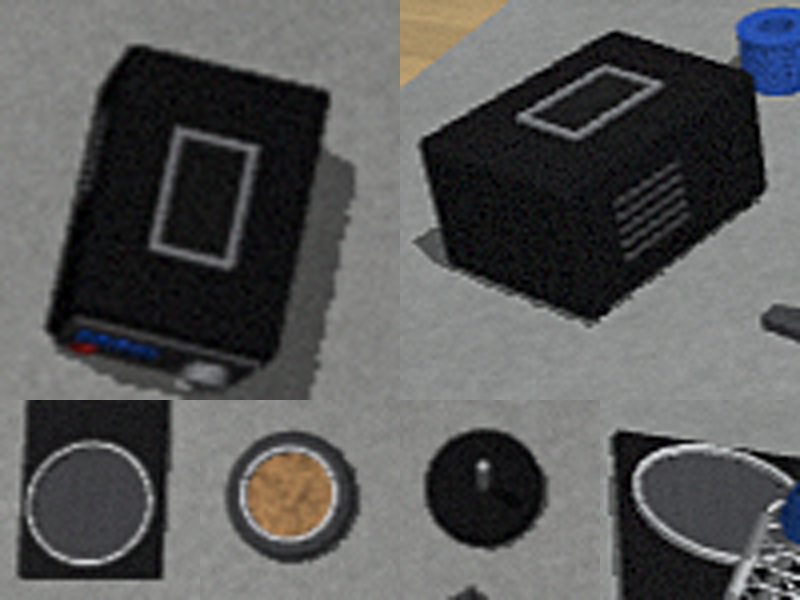

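The close crop shows the target pile: black block with three tips, silver tin, black-flanged silver reel, and steel pot. The blue reels stand behind it. The tray is a skewed grey rectangle. I'll triangulate now.

```bash
cat > h.py <<'E'
from station import bot
import numpy as np,cv2
from scipy.spatial.transform import Rotation as Ro
M={n:bot.camera_model(n) for n in("scene","top")}
def ray(n,p):
    m=M[n];R=np.array(m["R"]);d=R.T@[(p[0]-m["cx"])/m["fx"],(p[1]-m["cy"])/m["fy"],1]
    return -R.T@m["t"],d
def at(n,p,z):
    c,d=ray(n,p);return (c+d*(z-c[2])/d[2])[:2]
def px(n,X):
    m=M[n];c=np.array(m["R"])@X+m["t"];return np.array([m["fx"]*c[0]/c[2]+m["cx"],m["fy"]*c[1]/c[2]+m["cy"]])
def tri(ps,pt):
    A=[];b=[]
    for n,p in(("scene",ps),("top",pt)):
        c,d=ray(n,p);d/=np.linalg.norm(d);P=np.eye(3)-np.outer(d,d);A.append(P);b.append(P@c)
    return np.linalg.lstsq(np.vstack(A),np.hstack(b),rcond=None)[0]
def uc(p,o,k,o2=(0,0)):  # crop pixel -> image pixel
    return (np.array(p,float)-o2+.5)/k-.5+np.array(o)
def go(x,y,z,yaw=None):
    """shift (share of 1 m) and wz share, from present pose to target in tool axes"""
    s=bot.get_state();R=Ro.from_quat(s["orientation"]);d=R.inv().apply(np.array([x,y,z])-s["eef_pos"])
    ty=R.as_matrix()[:2,1];a=np.arctan2(ty[1],ty[0])
    w=0 if yaw is None else (-(yaw-a)+np.pi/2)%np.pi-np.pi/2
    print("shift",d.round(4),"wz",round(w/np.pi,4),"close-dir now deg",round(np.degrees(a),1))
E
python3 - <<'E'
from h import *
np.set_printoptions(precision=4,suppress=True)
S=lambda p:uc(p,(210,170),8); T=lambda p:uc(p,(300,205),8,(400,0))
for nm,a,b in(("collarL",(150,78),(562,135)),("collarM",(182,92),(601,155)),("collarR",(212,106),(638,175)),("tipM",(182,35),(603,148))):
    print(nm,tri(S(a),T(b)),at("top",T(b),.122 if nm!="tipM" else .142))
S2=lambda p:uc(p,(85,175),4,(400,0)); T2=lambda p:uc(p,(362,152),5)
q=[tri(S2(a),T2(b)) for a,b in zip([(605,65),(663,84),(578,138),(517,118)],[(260,147),(232,270),(150,248),(177,127)])]
print("tray",np.array(q),np.mean(q,0))
q=np.array([at("top",T2(b),.093) for b in [(260,147),(232,270),(150,248),(177,127)]]);print(q,q.mean(0),"yaw",np.degrees(np.arctan2(*(q[0]+q[3]-q[1]-q[2])[::-1])))
W=lambda p:uc(p,(130,170),4,(0,400));print("well",at("top",W((90,502)),.013),tri((439,280),W((90,502))))
F=uc((289,493),(200,210),4,(200,400));print("flux",at("top",F,.016),tri((347,237),F))
B=uc((486,488),(260,155),4,(400,400));print("reel",at("top",B,.012),tri((263,270),B),"rod",tri((263,248),uc((483,463),(260,155),4,(400,400))))
s=bot.get_state();print(Ro.from_quat(s["orientation"]).as_matrix())
go(.5,-.1,.25,0)
E
```

```text
collarL [ 0.4675 -0.1156  0.1312] [ 0.4662 -0.1074]
collarM [ 0.4594 -0.1192  0.1232] [ 0.4597 -0.1196]
collarR [ 0.4516 -0.1225  0.1153] [ 0.4532 -0.1312]
tipM [ 0.4589 -0.1185  0.1413] [ 0.4588 -0.1186]
tray [[ 0.5595 -0.3291  0.1261]
 [ 0.5056 -0.325   0.0835]
 [ 0.5388 -0.3229  0.0593]
 [ 0.5925 -0.3257  0.1041]] [ 0.5491 -0.3257  0.0933]
[[ 0.577  -0.358 ]
 [ 0.5112 -0.3399]
 [ 0.5232 -0.2979]
 [ 0.5881 -0.3151]] [ 0.5499 -0.3277] yaw -15.151626036074118
well [0.5611 0.3513] [0.561  0.3507 0.0134]
flux [0.4531 0.1539] [0.4538 0.1547 0.011 ]
reel [ 0.6119 -0.0098] [ 0.6126 -0.0078  0.0074] rod [ 0.6152 -0.0066  0.0667]
[[-0.9539  0.3    -0.0004]
 [ 0.3     0.9539 -0.0014]
 [-0.0001 -0.0015 -1.    ]]
shift [-0.5069 -0.62   -0.0466] wz 0.403 close-dir now deg 72.5
```

```bash
python3 -c "
from h import *
go(.43,.25,.28);go(.459,-.119,.28)"
```

```text
shift [-0.3352 -0.3072 -0.0771] wz 0.0 close-dir now deg 72.5
shift [-0.4735 -0.6505 -0.0766] wz 0.0 close-dir now deg 72.5
```

```bash
python3 -m pendant '[{"x":-0.335,"y":-0.307,"z":-0.077,"wz":0.27},{"x":-0.335,"y":-0.307,"z":-0.077,"wz":0.27},{"x":-0.335,"y":-0.307,"z":-0.077,"wz":0.27},{"x":-0.335,"y":-0.307,"z":-0.077,"wz":0.27},{"x":-0.335,"y":-0.307,"z":-0.077,"wz":0.27},{"x":-0.335,"y":-0.307,"z":-0.077,"wz":0.27},{"x":-0.335,"y":-0.307,"z":-0.077,"wz":0.27},{"x":-0.335,"y":-0.307,"z":-0.077,"wz":0.27},{"x":-0.335,"y":-0.307,"z":-0.077,"wz":0.27},{"x":-0.335,"y":-0.307,"z":-0.077,"wz":0.27},{"x":-0.335,"y":-0.307,"z":-0.077,"wz":0.27},{"x":-0.335,"y":-0.307,"z":-0.077,"wz":0.27}]' 0.5 30; python3 -c "
from h import *
go(.459,-.119,.26,np.radians(-28.6))"
```

```text
shift [-0.4735 -0.6505 -0.0566] wz -0.4381 close-dir now deg 72.5invalid input
```

```bash
python3 -m pendant '[{"x":-0.335,"y":-0.307,"z":-0.077,"wx":0,"wy":0,"wz":0.27},{"x":-0.335,"y":-0.307,"z":-0.077,"wx":0,"wy":0,"wz":0.27},{"x":-0.335,"y":-0.307,"z":-0.077,"wx":0,"wy":0,"wz":0.27},{"x":-0.335,"y":-0.307,"z":-0.077,"wx":0,"wy":0,"wz":0.27},{"x":-0.335,"y":-0.307,"z":-0.077,"wx":0,"wy":0,"wz":0.27},{"x":-0.335,"y":-0.307,"z":-0.077,"wx":0,"wy":0,"wz":0.27},{"x":-0.335,"y":-0.307,"z":-0.077,"wx":0,"wy":0,"wz":0.27},{"x":-0.335,"y":-0.307,"z":-0.077,"wx":0,"wy":0,"wz":0.27},{"x":-0.335,"y":-0.307,"z":-0.077,"wx":0,"wy":0,"wz":0.27},{"x":-0.335,"y":-0.307,"z":-0.077,"wx":0,"wy":0,"wz":0.27},{"x":-0.335,"y":-0.307,"z":-0.077,"wx":0,"wy":0,"wz":0.27},{"x":-0.335,"y":-0.307,"z":-0.077,"wx":0,"wy":0,"wz":0.27}]' 0.5 30; python3 -c "
from h import *
go(.459,-.119,.26,np.radians(-28.6))"
```

```text
time: 1.1
eef_pos: [0.4341, 0.2427, 0.2818]
orientation: [0.549, 0.836, 0.0, 0.002]
force: [-0.8, -1.3, -0.5]
grip_width: 0.503
grip_force: 0.0
shift [-0.3418 -0.1206  0.0225] wz 0.2886 close-dir now deg 23.4
```

```bash
python3 -m pendant '[{"x":-0.342,"y":-0.121,"z":0.022,"wx":0,"wy":0,"wz":0.289},{"x":-0.342,"y":-0.121,"z":0.022,"wx":0,"wy":0,"wz":0.289},{"x":-0.342,"y":-0.121,"z":0.022,"wx":0,"wy":0,"wz":0.289},{"x":-0.342,"y":-0.121,"z":0.022,"wx":0,"wy":0,"wz":0.289},{"x":-0.342,"y":-0.121,"z":0.022,"wx":0,"wy":0,"wz":0.289},{"x":-0.342,"y":-0.121,"z":0.022,"wx":0,"wy":0,"wz":0.289},{"x":-0.342,"y":-0.121,"z":0.022,"wx":0,"wy":0,"wz":0.289},{"x":-0.342,"y":-0.121,"z":0.022,"wx":0,"wy":0,"wz":0.289},{"x":-0.342,"y":-0.121,"z":0.022,"wx":0,"wy":0,"wz":0.289},{"x":-0.342,"y":-0.121,"z":0.022,"wx":0,"wy":0,"wz":0.289},{"x":-0.342,"y":-0.121,"z":0.022,"wx":0,"wy":0,"wz":0.289},{"x":-0.342,"y":-0.121,"z":0.022,"wx":0,"wy":0,"wz":0.289}]'; python3 -m pendant '[{"x":0,"y":0,"z":0,"wx":0,"wy":0,"wz":0},{"x":0,"y":0,"z":0,"wx":0,"wy":0,"wz":0}]';python3 -c "
from h import *
go(.459,-.119,.107,np.radians(-28.6))
s=bot.snapshot('scene')[140:240,180:280];cv2.imwrite('pics/a1.png',cv2.resize(s[:,:,::-1],None,fx=5,fy=5))"
```

```text
time: 2.1
eef_pos: [0.458, -0.1106, 0.2579]
orientation: [0.858, 0.514, -0.0, -0.0]
force: [-0.8, 0.2, 0.1]
grip_width: 0.495
grip_force: 0.0
time: 2.27
eef_pos: [0.4583, -0.1098, 0.2581]
orientation: [0.857, 0.515, 0.0, -0.0]
force: [-0.9, -0.3, 0.3]
grip_width: 0.499
grip_force: 0.0
shift [-0.0079  0.005   0.1511] wz 0.0036 close-dir now deg -27.9
```

View pics/a1.png

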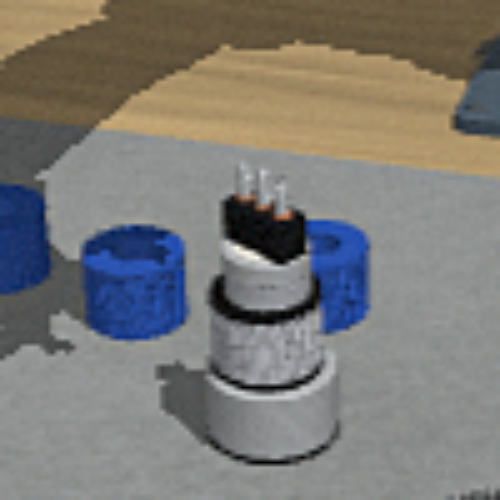

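The pile is undisturbed at (265,290) in the crop, and the gripper is above the frame. Next I'll centre over the block, descend and grip it.

```bash
python3 -m pendant '[{"x":-0.008,"y":0.005,"z":0.03,"wx":0,"wy":0,"wz":0.004},{"x":-0.008,"y":0.005,"z":0.06,"wx":0,"wy":0,"wz":0.004},{"x":-0.008,"y":0.005,"z":0.085,"wx":0,"wy":0,"wz":0.004},{"x":-0.008,"y":0.005,"z":0.1,"wx":0,"wy":0,"wz":0.004},{"x":-0.008,"y":0.005,"z":0.115,"wx":0,"wy":0,"wz":0.004},{"x":-0.008,"y":0.005,"z":0.13,"wx":0,"wy":0,"wz":0.004},{"x":-0.008,"y":0.005,"z":0.142,"wx":0,"wy":0,"wz":0.004},{"x":-0.008,"y":0.005,"z":0.15,"wx":0,"wy":0,"wz":0.004},{"x":-0.008,"y":0.005,"z":0.15,"wx":0,"wy":0,"wz":0.004},{"x":-0.008,"y":0.005,"z":0.15,"wx":0,"wy":0,"wz":0.004}]'; python3 -c "
from h import *
s=bot.snapshot('scene')[140:240,180:280];t=bot.snapshot('top')[180:280,270:370];cv2.imwrite('pics/a2.png',cv2.resize(np.hstack([s,t])[:,:,::-1],None,fx=4,fy=4))"
```

```text
time: 3.15
eef_pos: [0.4589, -0.1203, 0.1083]
orientation: [0.861, 0.509, -0.0, -0.0]
force: [0.2, 0.1, -0.1]
grip_width: 0.502
grip_force: 0.0
```

View pics/a2.png

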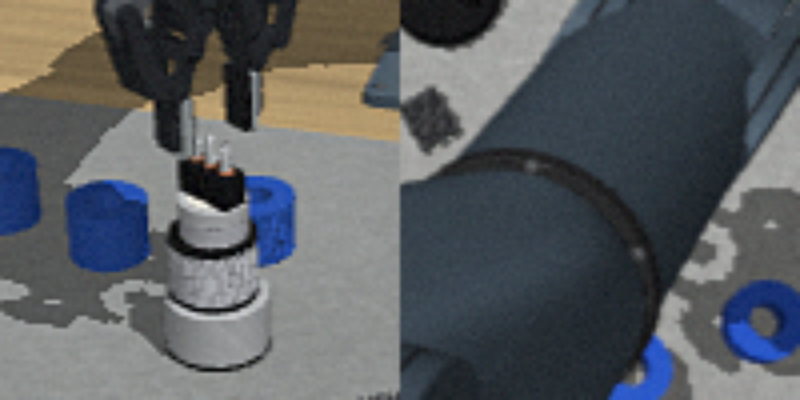

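The gripper at crop (207,138) looks about 45 mm higher than the reported TCP, and the pile hasn't moved. I'll check the projection and whether the picture lags.

Run:
```python
from h import *
s=bot.get_state();p=s["eef_pos"];R=Ro.from_quat(s["orientation"]).as_matrix();print(p,s["time"])
print("TCP px crop",[(px("scene",p+R[:,1]*d+[0,0,.006])-[180,140])*4 for d in(-.021,.021,-.035,.035)], px("scene",p))
im=bot.snapshot("scene");a=im[140:240,180:280]
o=cv2.cvtColor(cv2.imread("pics/a2.png"),cv2.COLOR_BGR2RGB)[:,:400]
n=cv2.resize(a,None,fx=4,fy=4);print(np.abs(n.astype(int)-o).mean())
cv2.imwrite("pics/a3.png",cv2.resize(im[80:230,160:310][:,:,::-1],None,fx=4,fy=4))
```

```text
[ 0.45929612 -0.12055628  0.1088673 ] 3.25
TCP px crop [array([233.33844348, 164.26547541]), array([179.78170657, 189.14811373]), array([250.5387599 , 156.27415111]), array([161.24634934, 197.75970243])] [231.82537678 186.41626145]
2.42915
```

View pics/a3.png

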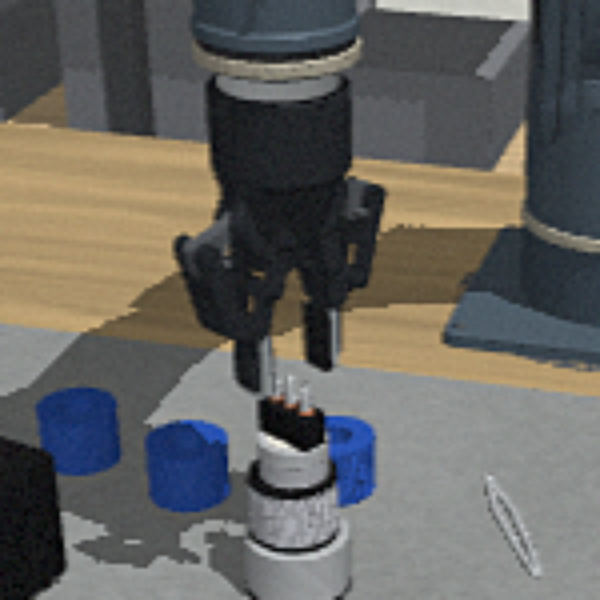

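```bash
python3 -m pendant '[{"x":0,"y":0,"z":-0.03,"wx":0,"wy":0,"wz":0},{"x":0,"y":0,"z":-0.06,"wx":0,"wy":0,"wz":0},{"x":0,"y":0,"z":-0.08,"wx":0,"wy":0,"wz":0},{"x":0,"y":0,"z":-0.08,"wx":0,"wy":0,"wz":0}]'; python3 -m pendant '[{"x":0,"y":0,"z":0,"wx":0,"wy":0,"wz":0},{"x":0,"y":0,"z":0,"wx":0,"wy":0,"wz":0},{"x":0,"y":0,"z":0,"wx":0,"wy":0,"wz":0},{"x":0,"y":0,"z":0,"wx":0,"wy":0,"wz":0},{"x":0,"y":0,"z":0,"wx":0,"wy":0,"wz":0},{"x":0,"y":0,"z":0,"wx":0,"wy":0,"wz":0}]' 1 30
python3 - <<'E'
from h import *
s=bot.get_state();p=s["eef_pos"];print(p,s["grip_width"],"tcp px",px("scene",p),"body",px("scene",p+[0,0,.073]),px("scene",p+[0,0,.15]))
im=bot.snapshot("scene");cv2.imwrite("pics/a4.png",cv2.resize(im[60:210,160:310][:,:,::-1],None,fx=4,fy=4))
E
```

```text
time: 3.63
eef_pos: [0.461, -0.1215, 0.1923]
orientation: [0.861, 0.509, 0.003, 0.002]
force: [0.5, -1.1, 0.7]
grip_width: 0.498
grip_force: 0.0
time: 4.13
eef_pos: [0.4585, -0.1206, 0.1877]
orientation: [0.861, 0.509, -0.0, -0.0]
force: [-0.3, 0.8, -0.6]
grip_width: 0.002
grip_force: 0.0
[ 0.4585482  -0.12060942  0.18774729] 0.00209884555984707 tcp px [230.65706542 155.04638226] body [229.40068947 123.61585856] [227.95501635  87.4497228 ]
```

View pics/a4.png

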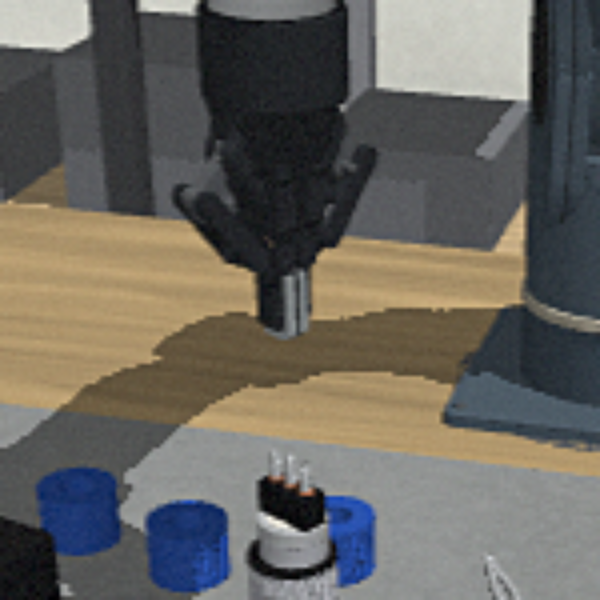

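The shut tips are at crop (288,338), so image (232,144.5). The reported TCP projects to (230.7,155). That's a real offset, but one view can't tell z from x. A brief outward tilt should let the top camera see the tips too.

```bash
python3 -m pendant '[{"x":0,"y":0,"z":-0.03,"wx":-0.195,"wy":0.107,"wz":0},{"x":0,"y":0,"z":-0.06,"wx":-0.195,"wy":0.107,"wz":0},{"x":0,"y":0,"z":-0.06,"wx":-0.195,"wy":0.107,"wz":0},{"x":0,"y":0,"z":-0.06,"wx":-0.195,"wy":0.107,"wz":0},{"x":0,"y":0,"z":-0.06,"wx":-0.195,"wy":0.107,"wz":0},{"x":0,"y":0,"z":-0.06,"wx":-0.195,"wy":0.107,"wz":0},{"x":0,"y":0,"z":-0.06,"wx":-0.195,"wy":0.107,"wz":0},{"x":0,"y":0,"z":-0.06,"wx":-0.195,"wy":0.107,"wz":0}]'
python3 - <<'E'
from h import *
s=bot.get_state();p=s["eef_pos"];R=Ro.from_quat(s["orientation"]).as_matrix();print(p,R[:,2]);a=px("scene",p);b=px("top",p);print(a,b,s["joint_positions"].round(2))
f=lambda n,q:cv2.resize(bot.snapshot(n)[int(q[1])-50:int(q[1])+50,int(q[0])-50:int(q[0])+50],None,fx=4,fy=4)
cv2.imwrite("pics/a5.png",np.hstack([f("scene",a),f("top",b)])[:,:,::-1])
E
```

```text
time: 4.85
eef_pos: [0.4601, -0.1205, 0.2596]
orientation: [0.811, 0.482, 0.289, 0.165]
force: [0.9, -0.4, 1.0]
grip_width: -0.0
grip_force: 0.0
[ 0.46014178 -0.12049058  0.25958752] [ 0.62759654  0.01030164 -0.77847059]
[229.23584141 124.39624961] [330.00588079 214.41358898] [-0.42 -0.07  0.72  2.45 -1.04  0.18  0.79]
```

View pics/a5.png

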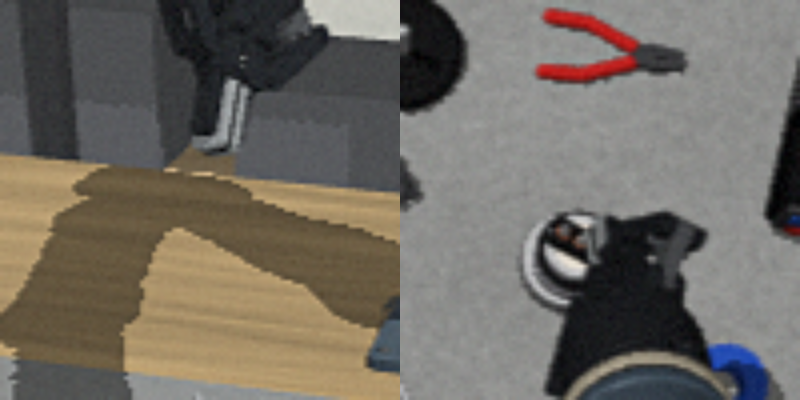

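```bash
python3 - <<'E'
from h import *
s=bot.get_state();p=s["eef_pos"];R=Ro.from_quat(s["orientation"]).as_matrix();a=px("scene",p);b=px("top",p)
ps=uc((215,150),(179,74),4)
for v in(222,232,242):
    pt=uc((597,v),(280,164),4,(400,0));X=tri(ps,pt);print(v,"tool-frame offset mm",(R.T@(X-p)*1e3).round(1),"residual px",(px("scene",X)-ps).round(1),(px("top",X)-pt).round(1))
E
python3 -m pendant '[{"x":0,"y":0,"z":0,"wx":0.195,"wy":-0.107,"wz":0},{"x":0,"y":0,"z":0,"wx":0.195,"wy":-0.107,"wz":0},{"x":0,"y":0,"z":0,"wx":0.195,"wy":-0.107,"wz":0},{"x":0,"y":0,"z":0,"wx":0.195,"wy":-0.107,"wz":0},{"x":0,"y":0,"z":0,"wx":0.195,"wy":-0.107,"wz":0},{"x":0,"y":0,"z":0,"wx":0.195,"wy":-0.107,"wz":0},{"x":0,"y":0,"z":0,"wx":0.195,"wy":-0.107,"wz":0},{"x":0,"y":0,"z":0,"wx":0.195,"wy":-0.107,"wz":0}]' 0.5 30; python3 -c "
from h import *
go(.459,-.119,.09,np.radians(-28.6))"
```

```text
222 tool-frame offset mm [  6.8   2.1 -28.1] residual px [0.5 0.1] [ 0.4 -0.1]
232 tool-frame offset mm [  3.6  -1.9 -29.8] residual px [0.9 0.1] [ 0.8 -0.3]
242 tool-frame offset mm [  0.4  -6.  -31.6] residual px [1.3 0.2] [ 1.2 -0.4]
time: 5.62
eef_pos: [0.462, -0.1228, 0.2601]
orientation: [0.86, 0.511, -0.013, -0.007]
force: [0.6, 0.2, -0.5]
grip_width: 0.498
grip_force: 0.0
shift [ 4.600e-03 -1.000e-04  1.701e-01] wz 0.0 close-dir now deg -28.6
```

The tips sit about 26 mm behind the reported TCP along tool z, with almost no sideways offset. I'll work with tip z = reported z + 26 mm and watch the force.

```bash
python3 -m pendant '[{"x":0.001,"y":0,"z":0.04,"wx":0,"wy":0,"wz":0},{"x":0.001,"y":0,"z":0.08,"wx":0,"wy":0,"wz":0},{"x":0.001,"y":0,"z":0.12,"wx":0,"wy":0,"wz":0},{"x":0.001,"y":0,"z":0.12,"wx":0,"wy":0,"wz":0},{"x":0.001,"y":0,"z":0.12,"wx":0,"wy":0,"wz":0}]'; python3 -c "
from h import *
go(.459,-.119,.082,np.radians(-28.6))"
```

```text
time: 6.03
eef_pos: [0.4569, -0.1199, 0.1388]
orientation: [0.859, 0.511, -0.011, -0.009]
force: [1.1, -1.1, 0.5]
grip_width: 0.5
grip_force: 0.0
shift [0.0023 0.003  0.0567] wz 0.0006 close-dir now deg -28.5
```

```bash
cat >> h.py <<'E'
def go(x,y,z,yaw=None):
    s=bot.get_state();R=Ro.from_quat(s["orientation"]);m=R.as_matrix()
    d=R.inv().apply(np.array([x,y,z])-s["eef_pos"]);a=np.arctan2(m[1,1],m[0,1])
    if yaw is None: yaw=a
    yaw=a+(yaw-a+np.pi/2)%np.pi-np.pi/2
    yv=np.array([np.cos(yaw),np.sin(yaw),0]);zv=np.array([0,0,-1.]);T=np.c_[np.cross(yv,zv),yv,zv]
    print("shift",d.round(4),"turn",((R.inv()*Ro.from_matrix(T)).as_rotvec()/np.pi).round(4),"yaw",round(np.degrees(a),1))
E
python3 -c "
from h import *
go(.459,-.119,.082,np.radians(-28.6))"
```

```text
shift [0.0023 0.003  0.0567] turn [-0.0086  0.003   0.0006] yaw -28.5
```

```bash
python3 -m pendant '[{"x":0.002,"y":0.003,"z":0,"wx":-0.009,"wy":0.003,"wz":0},{"x":0.002,"y":0.003,"z":0.015,"wx":-0.009,"wy":0.003,"wz":0},{"x":0.002,"y":0.003,"z":0.03,"wx":-0.009,"wy":0.003,"wz":0},{"x":0.002,"y":0.003,"z":0.04,"wx":-0.009,"wy":0.003,"wz":0},{"x":0.002,"y":0.003,"z":0.05,"wx":-0.009,"wy":0.003,"wz":0},{"x":0.002,"y":0.003,"z":0.05,"wx":-0.009,"wy":0.003,"wz":0},{"x":0.002,"y":0.003,"z":0.05,"wx":-0.009,"wy":0.003,"wz":0}]'; python3 -c "
from h import *
go(.459,-.119,.082,np.radians(-28.6))
s=bot.snapshot('scene')[130:230,180:280];cv2.imwrite('pics/a6.png',cv2.resize(s[:,:,::-1],None,fx=6,fy=6,interpolation=2))"
```

```text
time: 6.62
eef_pos: [0.462, -0.1187, 0.0914]
orientation: [0.859, 0.512, 0.004, 0.002]
force: [-0.4, 0.7, 0.4]
grip_width: 0.5
grip_force: 0.0
shift [-0.0018 -0.0026  0.0093] turn [ 0.0024 -0.0019  0.001 ] yaw -28.4
```

View pics/a6.png

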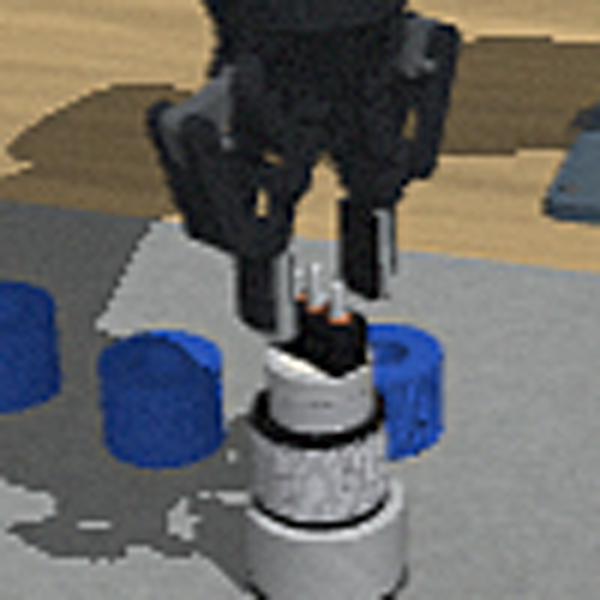

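Run:
```python
from h import *
s=bot.get_state();p=s["eef_pos"];R=Ro.from_quat(s["orientation"]).as_matrix();print(p)
for z in(.108,.116,.124):
    for d in(.021,-.021,):
        print(z,d,[((px("scene",np.r_[p[:2],z]+R[:,1]*d+R[:,0]*w)-[180,130])*6).round() for w in(-.011,.011)])
```

```text
[ 0.46209571 -0.11866191  0.09134137]
0.108 0.021 [array([253., 354.]), array([293., 373.])]
0.108 -0.021 [array([333., 317.]), array([373., 335.])]
0.116 0.021 [array([252., 336.]), array([292., 355.])]
0.116 -0.021 [array([333., 299.]), array([372., 317.])]
0.124 0.021 [array([251., 317.]), array([291., 336.])]
0.124 -0.021 [array([332., 281.]), array([372., 299.])]
```

The tips are at about z = 0.1235 while reported z is 0.091 (half open). In the crop they straddle the block at (270,340) and (375,297), centred on it. I'll lower 12 mm and close.

```bash
python3 -m pendant '[{"x":-0.001,"y":-0.001,"z":0.006,"wx":0,"wy":0,"wz":0},{"x":-0.001,"y":-0.001,"z":0.012,"wx":0,"wy":0,"wz":0},{"x":-0.001,"y":-0.001,"z":0.012,"wx":0,"wy":0,"wz":0}]' && python3 -m pendant '[{"x":0,"y":0,"z":0,"wx":0,"wy":0,"wz":0},{"x":0,"y":0,"z":0,"wx":0,"wy":0,"wz":0},{"x":0,"y":0,"z":0,"wx":0,"wy":0,"wz":0},{"x":0,"y":0,"z":0,"wx":0,"wy":0,"wz":0},{"x":0,"y":0,"z":0,"wx":0,"wy":0,"wz":0},{"x":0,"y":0,"z":0,"wx":0,"wy":0,"wz":0}]' 1 40
```

```text
time: 6.92
eef_pos: [0.4592, -0.1183, 0.0769]
orientation: [0.859, 0.512, 0.004, 0.001]
force: [0.1, -0.3, 0.4]
grip_width: 0.5
grip_force: 0.0
time: 7.42
eef_pos: [0.4596, -0.1184, 0.0775]
orientation: [0.859, 0.512, 0.004, 0.001]
force: [0.3, -0.1, 3.2]
grip_width: 0.203
grip_force: 39.5
```

```bash
python3 -m pendant '[{"x":0,"y":0,"z":-0.01,"wx":0,"wy":0,"wz":0},{"x":0,"y":0,"z":-0.03,"wx":0,"wy":0,"wz":0},{"x":0,"y":0,"z":-0.06,"wx":0,"wy":0,"wz":0},{"x":0,"y":0,"z":-0.1,"wx":0,"wy":0,"wz":0},{"x":0,"y":0,"z":-0.1,"wx":0,"wy":0,"wz":0},{"x":0,"y":0,"z":-0.1,"wx":0,"wy":0,"wz":0}]';python3 -c "
from h import *
go(.55,-.327,.13,np.radians(74.8))"
```

```text
time: 7.92
eef_pos: [0.46, -0.1188, 0.1791]
orientation: [0.859, 0.512, 0.006, 0.002]
force: [-0.2, 0.7, -1.0]
grip_width: 0.197
grip_force: 39.2
shift [-0.1408  0.1777  0.0496] turn [ 0.0007 -0.004   0.4269] yaw -28.4
```

```bash
python3 -m pendant '[{"x":-0.141,"y":0.178,"z":0.02,"wx":0.001,"wy":-0.004,"wz":0.427},{"x":-0.141,"y":0.178,"z":0.02,"wx":0.001,"wy":-0.004,"wz":0.427},{"x":-0.141,"y":0.178,"z":0.02,"wx":0.001,"wy":-0.004,"wz":0.427},{"x":-0.141,"y":0.178,"z":0.02,"wx":0.001,"wy":-0.004,"wz":0.427},{"x":-0.141,"y":0.178,"z":0.02,"wx":0.001,"wy":-0.004,"wz":0.427},{"x":-0.141,"y":0.178,"z":0.02,"wx":0.001,"wy":-0.004,"wz":0.427},{"x":-0.141,"y":0.178,"z":0.02,"wx":0.001,"wy":-0.004,"wz":0.427},{"x":-0.141,"y":0.178,"z":0.02,"wx":0.001,"wy":-0.004,"wz":0.427},{"x":-0.141,"y":0.178,"z":0.02,"wx":0.001,"wy":-0.004,"wz":0.427},{"x":-0.141,"y":0.178,"z":0.02,"wx":0.001,"wy":-0.004,"wz":0.427},{"x":-0.141,"y":0.178,"z":0.02,"wx":0.001,"wy":-0.004,"wz":0.427},{"x":-0.141,"y":0.178,"z":0.02,"wx":0.001,"wy":-0.004,"wz":0.427}]';python3 -m pendant '[{"x":0,"y":0,"z":0,"wx":0,"wy":0,"wz":0},{"x":0,"y":0,"z":0,"wx":0,"wy":0,"wz":0},{"x":0,"y":0,"z":0,"wx":0,"wy":0,"wz":0}]';python3 -c "
from h import *
go(.55,-.327,.0675,np.radians(74.8))"
```

```text
time: 8.92
eef_pos: [0.5479, -0.3266, 0.1554]
orientation: [0.991, -0.135, -0.004, -0.0]
force: [-0.2, -0.3, -1.0]
grip_width: 0.204
grip_force: 39.3
time: 9.17
eef_pos: [0.5483, -0.3272, 0.1571]
orientation: [0.991, -0.132, -0.002, -0.0]
force: [-0.6, 0.3, -0.0]
grip_width: 0.198
grip_force: 39.3
shift [ 0.0021 -0.0006  0.0896] turn [-0.      0.0016  0.0004] yaw -105.1
```

```bash
python3 -m pendant '[{"x":0.002,"y":0,"z":0.03,"wx":0,"wy":0.001,"wz":0},{"x":0.002,"y":0,"z":0.055,"wx":0,"wy":0.001,"wz":0},{"x":0.002,"y":0,"z":0.07,"wx":0,"wy":0.001,"wz":0},{"x":0.002,"y":0,"z":0.08,"wx":0,"wy":0.001,"wz":0},{"x":0.002,"y":0,"z":0.085,"wx":0,"wy":0.001,"wz":0},{"x":0.002,"y":0,"z":0.088,"wx":0,"wy":0.001,"wz":0},{"x":0.002,"y":0,"z":0.088,"wx":0,"wy":0.001,"wz":0}]';python3 -m pendant '[{"x":0,"y":0,"z":0.001,"wx":0,"wy":0,"wz":0},{"x":0,"y":0,"z":0.002,"wx":0,"wy":0,"wz":0}]';python3 -m pendant '[{"x":0,"y":0,"z":0.001,"wx":0,"wy":0,"wz":0},{"x":0,"y":0,"z":0.001,"wx":0,"wy":0,"wz":0}]'
```

```text
time: 9.75
eef_pos: [0.5501, -0.328, 0.0697]
orientation: [0.991, -0.133, -0.0, 0.0]
force: [-0.4, 0.3, 0.6]
grip_width: 0.196
grip_force: 39.3
time: 9.92
eef_pos: [0.5505, -0.3281, 0.0684]
orientation: [0.991, -0.133, 0.0, 0.0]
force: [-0.8, -0.6, -0.8]
grip_width: 0.197
grip_force: 39.3
time: 10.08
eef_pos: [0.5502, -0.3277, 0.0667]
orientation: [0.991, -0.133, -0.0, 0.0]
force: [0.5, -0.3, -0.4]
grip_width: 0.198
grip_force: 39.3
```

```bash
python3 -m pendant '[{"x":0,"y":0,"z":0.001,"wx":0,"wy":0,"wz":0},{"x":0,"y":0,"z":0.001,"wx":0,"wy":0,"wz":0}]'|grep -E "eef|^force";python3 -m pendant '[{"x":0,"y":0,"z":0.001,"wx":0,"wy":0,"wz":0},{"x":0,"y":0,"z":0.001,"wx":0,"wy":0,"wz":0}]'|grep -E "eef|^force"
```

```text
eef_pos: [0.5502, -0.3278, 0.0658]
force: [0.2, -0.2, 1.1]
eef_pos: [0.5502, -0.3278, 0.0656]
force: [-2.7, 2.8, 11.9]
```

Contact at 12 N, just where predicted. I'll release and retreat.

```bash
python3 -m pendant '[{"x":0,"y":0,"z":0,"wx":0,"wy":0,"wz":0},{"x":0,"y":0,"z":0,"wx":0,"wy":0,"wz":0},{"x":0,"y":0,"z":0,"wx":0,"wy":0,"wz":0},{"x":0,"y":0,"z":0,"wx":0,"wy":0,"wz":0}]' 0.55;python3 -m pendant '[{"x":0,"y":0,"z":-0.02,"wx":0,"wy":0,"wz":0},{"x":0,"y":0,"z":-0.05,"wx":0,"wy":0,"wz":0},{"x":0,"y":0,"z":-0.09,"wx":0,"wy":0,"wz":0},{"x":0,"y":0,"z":-0.13,"wx":0,"wy":0,"wz":0},{"x":0,"y":0,"z":-0.13,"wx":0,"wy":0,"wz":0}]';python3 -c "
from h import *
im=bot.snapshot('scene');cv2.imwrite('pics/b1.png',np.vstack([np.hstack([cv2.resize(im[150:250,205:265],None,fx=5,fy=5),cv2.resize(im[175:275,85:185],None,fx=5,fy=5)])])[:,:,::-1])
cv2.imwrite('pics/b1s.png',im[:,:,::-1]);cv2.imwrite('pics/b1t.png',bot.snapshot('top')[:,:,::-1])
go(.459,-.119,.2,np.radians(-105))
"
```

```text
time: 10.75
eef_pos: [0.5499, -0.3277, 0.0643]
orientation: [0.991, -0.133, -0.001, 0.0]
force: [-0.3, 0.3, -0.3]
grip_width: 0.451
grip_force: 0.0
time: 11.17
eef_pos: [0.5522, -0.331, 0.2021]
orientation: [0.991, -0.133, 0.004, 0.003]
force: [0.6, -1.7, 0.1]
grip_width: 0.449
grip_force: 0.0
shift [-0.1436 -0.1779 -0.0043] turn [ 0.0003 -0.0006 -0.0013] yaw -105.2
```

View pics/b1.png

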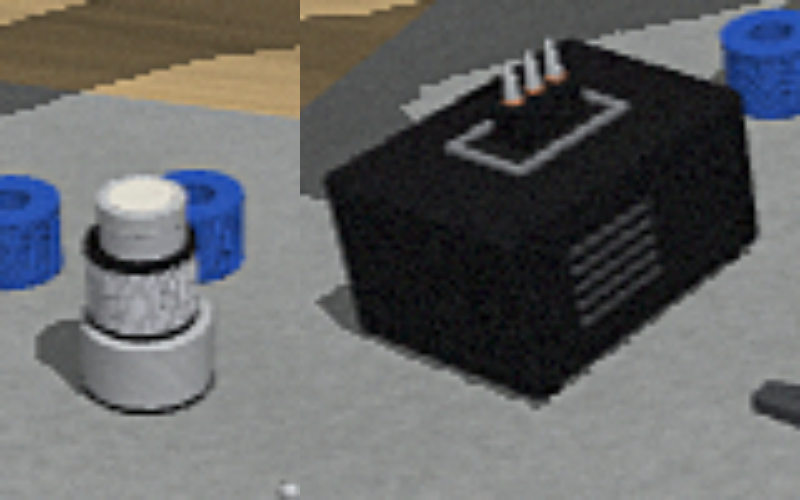

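The block sits squared in the tray, tips at crop (512–550,75) inside the grey rim, and the tin is now bare at (142,199). I'll measure the tin, reel and pot from the two pictures.

Run:
```python
from h import *
t=cv2.imread("pics/b1t.png",0);s=cv2.imread("pics/b1s.png",0)
r=t[210:245,305:342];_,b=cv2.threshold(cv2.GaussianBlur(r,(3,3),0),0,255,cv2.THRESH_OTSU)
for n,im,x0,y0,x1,y1 in(("top",t,305,210,342,245),("scene",s,218,180,248,204)):
    r=im[y0:y1,x0:x1]
    for th in(170,195,215):
        b=(r>th).astype(np.uint8);k,l,st,ce=cv2.connectedComponentsWithStats(b)
        i=1+st[1:,4].argmax();q=st[i,:2]+(st[i,2:4]-1)/2+[x0,y0];print(n,th,st[i],q,at(n,q,.102).round(4))
q=(233,189.4);print("hand",at("scene",q,.102))
print("reel top hand", at("scene",uc((139,245),(205,150),5),.078),"pot top",at("scene",uc((147.5,312),(205,150),5),.038))
for row in t[212:244,306:342:1]: print(" ".join("%3d"%v for v in row))
```

```text
Traceback (most recent call last):
ValueError: attempt to get argmax of an empty sequence
```

Run:
```python
from h import *
s=cv2.imread("pics/b1s.png",0);print(cv2.imread("pics/b1t.png",0)[210:245,305:342].max())
for th in(150,185,205,220):
    b=(s[180:204,218:248]>th).astype(np.uint8);k,l,st,ce=cv2.connectedComponentsWithStats(b)
    i=1+st[1:,4].argmax();q=st[i,:2]+(st[i,2:4]-1)/2+[218,180];print(th,st[i],q,at("scene",q,.102).round(4),"tri w/ top",)
print("hand",at("scene",(233,189.4),.102))
print("reel",at("scene",uc((139,245),(205,150),5),.078),"pot",at("scene",uc((147.5,312),(205,150),5),.038))
T=lambda p:uc(p,(300,205),8,(400,0))
print("top0: tin",at("top",T((598,163)),.102),"reel",at("top",T((594,172)),.078),"pot",at("top",T((566,190)),.038))
```

```text
108
150 [  6   5  18   9 127] [232.5 189. ] [ 0.4589 -0.1193] tri w/ top
185 [ 7  5 17  8 95] [233.  188.5] [ 0.4563 -0.1189] tri w/ top
205 [ 9  6 13  6 64] [233.  188.5] [ 0.4563 -0.1189] tri w/ top
220 [ 9  6  8  6 21] [230.5 188.5] [ 0.4578 -0.1245] tri w/ top
hand [ 0.46041604 -0.11758806]
reel [ 0.4621744  -0.11933536] pot [ 0.45716568 -0.11814065]
top0: tin [ 0.46021379 -0.12026402] reel [ 0.46092388 -0.12090529] pot [ 0.46089603 -0.11465787]
```

```bash
python3 -m pendant '[{"x":-0.144,"y":-0.178,"z":0,"wx":0,"wy":0,"wz":0},{"x":-0.144,"y":-0.178,"z":0,"wx":0,"wy":0,"wz":0},{"x":-0.144,"y":-0.178,"z":0,"wx":0,"wy":0,"wz":0},{"x":-0.144,"y":-0.178,"z":0,"wx":0,"wy":0,"wz":0},{"x":-0.144,"y":-0.178,"z":0,"wx":0,"wy":0,"wz":0},{"x":-0.144,"y":-0.178,"z":0.04,"wx":0,"wy":0,"wz":0},{"x":-0.144,"y":-0.178,"z":0.07,"wx":0,"wy":0,"wz":0},{"x":-0.144,"y":-0.178,"z":0.09,"wx":0,"wy":0,"wz":0},{"x":-0.144,"y":-0.178,"z":0.1,"wx":0,"wy":0,"wz":0},{"x":-0.144,"y":-0.178,"z":0.1,"wx":0,"wy":0,"wz":0},{"x":-0.144,"y":-0.178,"z":0.1,"wx":0,"wy":0,"wz":0},{"x":-0.144,"y":-0.178,"z":0.1,"wx":0,"wy":0,"wz":0}]' 0;python3 -c "
from h import *
go(.459,-.119,.053)
"
```

```text
time: 12.27
eef_pos: [0.4584, -0.1189, 0.0954]
orientation: [0.991, -0.133, -0.0, 0.0]
force: [0.1, -0.9, 0.2]
grip_width: 1.006
grip_force: 0.0
shift [ 0.0006 -0.0001  0.0424] turn [ 0.0002  0.0001 -0.    ] yaw -105.3
```

```bash
python3 -m pendant '[{"x":0.001,"y":0,"z":0.012,"wx":0,"wy":0,"wz":0},{"x":0.001,"y":0,"z":0.024,"wx":0,"wy":0,"wz":0},{"x":0.001,"y":0,"z":0.034,"wx":0,"wy":0,"wz":0},{"x":0.001,"y":0,"z":0.042,"wx":0,"wy":0,"wz":0},{"x":0.001,"y":0,"z":0.042,"wx":0,"wy":0,"wz":0}]'&& python3 -m pendant '[{"x":0,"y":0,"z":0,"wx":0,"wy":0,"wz":0},{"x":0,"y":0,"z":0,"wx":0,"wy":0,"wz":0},{"x":0,"y":0,"z":0,"wx":0,"wy":0,"wz":0},{"x":0,"y":0,"z":0,"wx":0,"wy":0,"wz":0},{"x":0,"y":0,"z":0,"wx":0,"wy":0,"wz":0},{"x":0,"y":0,"z":0,"wx":0,"wy":0,"wz":0}]' 1 40
```

```text
time: 12.68
eef_pos: [0.4586, -0.1183, 0.0519]
orientation: [0.991, -0.133, -0.001, -0.0]
force: [-0.9, -0.6, -0.2]
grip_width: 0.998
grip_force: 0.0
time: 13.18
eef_pos: [0.4592, -0.1184, 0.0533]
orientation: [0.991, -0.133, -0.0, -0.0]
force: [-0.1, 0.6, 6.0]
grip_width: 0.473
grip_force: 39.4
```

```bash
python3 -m pendant '[{"x":0,"y":0,"z":-0.01,"wx":0,"wy":0,"wz":0},{"x":0,"y":0,"z":-0.03,"wx":0,"wy":0,"wz":0},{"x":0,"y":0,"z":-0.06,"wx":0,"wy":0,"wz":0},{"x":0,"y":0,"z":-0.06,"wx":0,"wy":0,"wz":0},{"x":0,"y":0,"z":-0.06,"wx":0,"wy":0,"wz":0}]';python3 -c "
from h import *
go(.4534,.1543,.05)
"
```

```text
time: 13.6
eef_pos: [0.4599, -0.1185, 0.1143]
orientation: [0.991, -0.132, 0.001, -0.0]
force: [0.3, 0.5, -0.4]
grip_width: 0.471
grip_force: 40.4
shift [-0.078  -0.2615  0.0642] turn [-0.0001 -0.0006 -0.    ] yaw -105.2
```

```bash
python3 -m pendant '[{"x":-0.078,"y":-0.262,"z":0,"wx":0,"wy":0,"wz":-0.25},{"x":-0.078,"y":-0.262,"z":0,"wx":0,"wy":0,"wz":-0.25},{"x":-0.078,"y":-0.262,"z":0,"wx":0,"wy":0,"wz":-0.25},{"x":-0.078,"y":-0.262,"z":0,"wx":0,"wy":0,"wz":-0.25},{"x":-0.078,"y":-0.262,"z":0,"wx":0,"wy":0,"wz":-0.25},{"x":-0.078,"y":-0.262,"z":0,"wx":0,"wy":0,"wz":-0.25},{"x":-0.078,"y":-0.262,"z":0,"wx":0,"wy":0,"wz":-0.25},{"x":-0.078,"y":-0.262,"z":0.03,"wx":0,"wy":0,"wz":-0.25},{"x":-0.078,"y":-0.262,"z":0.06,"wx":0,"wy":0,"wz":-0.25},{"x":-0.078,"y":-0.262,"z":0.08,"wx":0,"wy":0,"wz":-0.25},{"x":-0.078,"y":-0.262,"z":0.08,"wx":0,"wy":0,"wz":-0.25},{"x":-0.078,"y":-0.262,"z":0.08,"wx":0,"wy":0,"wz":-0.25}]';python3 -m pendant '[{"x":0,"y":0,"z":0,"wx":0,"wy":0,"wz":0},{"x":0,"y":0,"z":0,"wx":0,"wy":0,"wz":0}]';python3 -c "
from h import *
go(.4534,.1543,-.0127)
im=bot.snapshot('scene')[180:270,290:400];cv2.imwrite('pics/c1.png',cv2.resize(im,None,fx=6,fy=6)[:,:,::-1])
"
```

```text
time: 14.6
eef_pos: [0.4515, 0.1543, 0.0321]
orientation: [0.967, 0.256, -0.002, 0.0]
force: [-0.1, -0.8, -1.1]
grip_width: 0.47
grip_force: 40.6
time: 14.77
eef_pos: [0.4532, 0.155, 0.0338]
orientation: [0.967, 0.257, 0.0, -0.0]
force: [0.6, -1.0, -1.3]
grip_width: 0.471
grip_force: 40.6
shift [-0.0002  0.0007  0.0465] turn [-0.0002 -0.0002 -0.    ] yaw -60.3
```

View pics/c1.png

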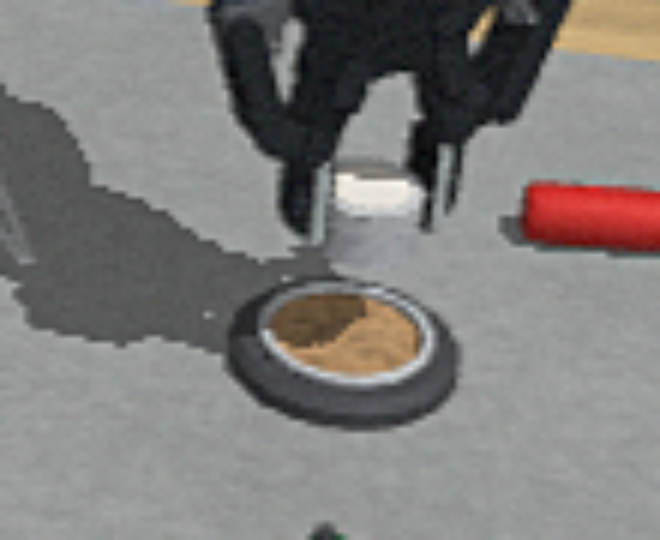

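The tin hangs level above the cup, its top at crop (377,187). The cup's rim centre is at (347,332). I'll check the alignment in numbers.

```bash
python3 -c "
from h import *
c=lambda p:uc(p,(290,180),6)
print('cup',at('scene',c((348,333)),.016),'tin',at('scene',c((375,187)),.0825),'expected tin px crop',(px('scene',np.array([.4532,.155,.0825]))-[290,180])*6,'cup',(px('scene',np.array([.4534,.1543,.016]))-[290,180])*6)"
```

```text
cup [0.45276258 0.15574704] tin [0.45161939 0.15859373] expected tin px crop [362.51376312 185.36031745] cup [341.61275303 330.8767227 ]
```

```bash
python3 -m pendant '[{"x":0,"y":0.002,"z":0.015,"wx":0,"wy":0,"wz":0},{"x":0,"y":0.002,"z":0.028,"wx":0,"wy":0,"wz":0},{"x":0,"y":0.002,"z":0.038,"wx":0,"wy":0,"wz":0},{"x":0,"y":0.002,"z":0.044,"wx":0,"wy":0,"wz":0},{"x":0,"y":0.002,"z":0.044,"wx":0,"wy":0,"wz":0},{"x":0,"y":0.002,"z":0.044,"wx":0,"wy":0,"wz":0}]'|grep -E "eef|^force";for i in 1; do python3 -m pendant '[{"x":0,"y":0,"z":0.001,"wx":0,"wy":0,"wz":0},{"x":0,"y":0,"z":0.001,"wx":0,"wy":0,"wz":0}]'|grep -E "eef|^force"; done; python3 -m pendant '[{"x":0,"y":0,"z":0.001,"wx":0,"wy":0,"wz":0},{"x":0,"y":0,"z":0.001,"wx":0,"wy":0,"wz":0}]'|grep -E "eef|^force"
```

```text
eef_pos: [0.4536, 0.1532, -0.0108]
force: [0.2, -0.7, -1.2]
eef_pos: [0.4538, 0.1534, -0.0118]
force: [-0.3, -0.7, -0.8]
eef_pos: [0.4537, 0.1534, -0.0127]
force: [-0.9, 0.1, 7.5]
```

```bash
python3 -m pendant '[{"x":0,"y":0,"z":0,"wx":0,"wy":0,"wz":0},{"x":0,"y":0,"z":0,"wx":0,"wy":0,"wz":0},{"x":0,"y":0,"z":0,"wx":0,"wy":0,"wz":0},{"x":0,"y":0,"z":0,"wx":0,"wy":0,"wz":0},{"x":0,"y":0,"z":0,"wx":0,"wy":0,"wz":0}]' 0.1;python3 -m pendant '[{"x":0,"y":0,"z":-0.02,"wx":0,"wy":0,"wz":0},{"x":0,"y":0,"z":-0.05,"wx":0,"wy":0,"wz":0},{"x":0,"y":0,"z":-0.09,"wx":0,"wy":0,"wz":0},{"x":0,"y":0,"z":-0.13,"wx":0,"wy":0,"wz":0},{"x":0,"y":0,"z":-0.13,"wx":0,"wy":0,"wz":0},{"x":0,"y":0,"z":-0.13,"wx":0,"wy":0,"wz":0}]' 0;python3 - <<'E'
from h import *
go(.4615,-.12,.07,np.radians(-75))
t=bot.snapshot('top');s=bot.snapshot('scene');cv2.imwrite('pics/c2t.png',t[:,:,::-1]);cv2.imwrite('pics/c2s.png',s[:,:,::-1])
f=lambda im,u,v,w,h,k:cv2.resize(im[v:v+h,u:u+w],None,fx=k,fy=k,interpolation=cv2.INTER_CUBIC)
cv2.imwrite('pics/c2.png',np.hstack([f(t,300,205,50,50,8),f(s,210,180,50,50,8)])[:,:,::-1])
# tin in cup (scene) bright blob
g=s[215:245,325:370].min(2);b=(g>150).astype(np.uint8);k,l,st,ce=cv2.connectedComponentsWithStats(b);print(st[1:],ce[1:]+[325,215])
print("expect tin top px",px("scene",np.array([.4534,.1543,.036])),px("scene",np.array([.4534,.1543,.016])))
E
```

```text
time: 16.07
eef_pos: [0.4533, 0.1532, -0.0134]
orientation: [0.966, 0.257, -0.001, -0.0]
force: [0.7, -0.1, 0.4]
grip_width: 0.905
grip_force: 0.0
time: 16.57
eef_pos: [0.4547, 0.1539, 0.1184]
orientation: [0.966, 0.257, 0.001, -0.001]
force: [-1.2, -0.3, -0.3]
grip_width: 1.003
grip_force: 0.0
shift [-0.1304  0.2411  0.0478] turn [-0.0004 -0.001   0.0822] yaw -60.2
[[  6   0  39  30 490]
 [  0   5   3   3   4]
 [  0  10  11  16  59]
 [ 25  24   1   1   1]
 [  0  27   5   3   8]] [[353.17755102 226.94897959]
 [326.25       221.        ]
 [328.03389831 229.42372881]
 [350.         239.        ]
 [326.875      243.375     ]]
expect tin top px [347.86298682 228.03477286] [346.93545884 235.14612045]
```

View pics/c2.png

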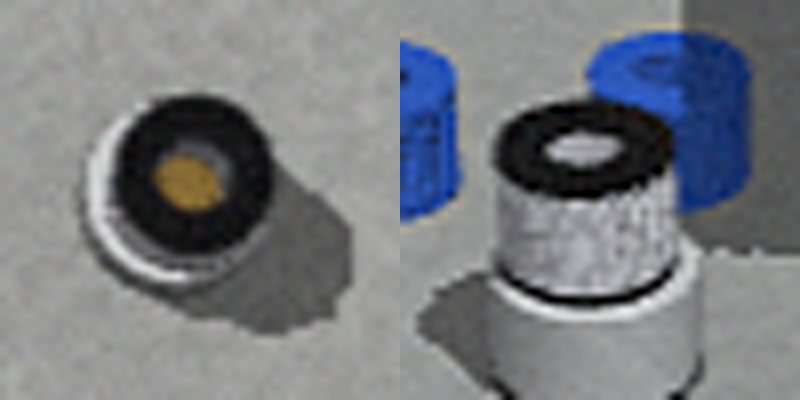

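The reel's top flange is at crop (195,172) in the top view and (585,149) in the scene view, with brass wool visible through the bore. The pot centre is near (178,192).

Run:
```python
from h import *
a=uc((195,172),(300,205),8);b=uc((185,149),(210,180),8)
X=tri(b,a);print(X,at("top",a,.078),at("scene",b,.078),"pot",at("top",uc((178,192),(300,205),8),.038))
go(.4615,-.12,.07,np.radians(-75))
s=cv2.imread("pics/c2s.png")[215:246,330:368]
cv2.imwrite("pics/tin.png",cv2.resize(s,None,fx=8,fy=8))
h=cv2.cvtColor(s,cv2.COLOR_BGR2HSV);c=(h[:,:,1]>60).astype(np.uint8)  # cork
for r in h[:,:,1][:, ::2]: print("".join("#" if v>60 else "." for v in r))
```

```text
[ 0.46060095 -0.12021615  0.07822052] [ 0.46092189 -0.12123257] [ 0.46017378 -0.11928355] pot [ 0.4601907  -0.11868584]
shift [-0.1284  0.2416  0.0461] turn [-0.0003  0.0005  0.0822] yaw -60.2
...................
...................
...................
...................
...................
...................
...................
...................
...................
...................
...................
...................
...................
...................
...................
....#..............
....#..............
...##..............
...##.........#....
...##.........#....
...##.........#....
...##........##....
...##.........#....
....#........##....
.....#.......##....
.....##......#.....
.......##.###......
.........##........
...................
...................
...................
```

```bash
python3 -m pendant '[{"x":-0.129,"y":0.241,"z":0,"wx":0,"wy":0,"wz":0.082},{"x":-0.129,"y":0.241,"z":0,"wx":0,"wy":0,"wz":0.082},{"x":-0.129,"y":0.241,"z":0,"wx":0,"wy":0,"wz":0.082},{"x":-0.129,"y":0.241,"z":0,"wx":0,"wy":0,"wz":0.082},{"x":-0.129,"y":0.241,"z":0,"wx":0,"wy":0,"wz":0.082},{"x":-0.129,"y":0.241,"z":0,"wx":0,"wy":0,"wz":0.082},{"x":-0.129,"y":0.241,"z":0,"wx":0,"wy":0,"wz":0.082},{"x":-0.129,"y":0.241,"z":0.02,"wx":0,"wy":0,"wz":0.082},{"x":-0.129,"y":0.241,"z":0.04,"wx":0,"wy":0,"wz":0.082},{"x":-0.129,"y":0.241,"z":0.046,"wx":0,"wy":0,"wz":0.082},{"x":-0.129,"y":0.241,"z":0.046,"wx":0,"wy":0,"wz":0.082},{"x":-0.129,"y":0.241,"z":0.046,"wx":0,"wy":0,"wz":0.082}]';python3 -c "
from h import *
go(.4606,-.1203,.022)
"
```

```text
time: 17.67
eef_pos: [0.4604, -0.1199, 0.0701]
orientation: [0.991, 0.13, -0.002, -0.0]
force: [0.1, 0.7, -0.1]
grip_width: 1.001
grip_force: 0.0
shift [0.0002 0.0005 0.0481] turn [-0.0004  0.0011  0.    ] yaw -75.0
```

```bash
python3 -m pendant '[{"x":0,"y":0,"z":0.015,"wx":0,"wy":0.001,"wz":0},{"x":0,"y":0,"z":0.03,"wx":0,"wy":0.001,"wz":0},{"x":0,"y":0,"z":0.04,"wx":0,"wy":0.001,"wz":0},{"x":0,"y":0,"z":0.048,"wx":0,"wy":0.001,"wz":0},{"x":0,"y":0,"z":0.048,"wx":0,"wy":0.001,"wz":0}]'&& python3 -m pendant '[{"x":0,"y":0,"z":0,"wx":0,"wy":0,"wz":0},{"x":0,"y":0,"z":0,"wx":0,"wy":0,"wz":0},{"x":0,"y":0,"z":0,"wx":0,"wy":0,"wz":0},{"x":0,"y":0,"z":0,"wx":0,"wy":0,"wz":0},{"x":0,"y":0,"z":0,"wx":0,"wy":0,"wz":0}]' 1 50 && python3 -m pendant '[{"x":0,"y":0,"z":-0.01,"wx":0,"wy":0,"wz":0},{"x":0,"y":0,"z":-0.03,"wx":0,"wy":0,"wz":0},{"x":0,"y":0,"z":-0.06,"wx":0,"wy":0,"wz":0},{"x":0,"y":0,"z":-0.08,"wx":0,"wy":0,"wz":0},{"x":0,"y":0,"z":-0.08,"wx":0,"wy":0,"wz":0},{"x":0,"y":0,"z":-0.08,"wx":0,"wy":0,"wz":0}]';python3 -c "
from h import *
go(.6125,-.0088,.1)
"
```

```text
time: 18.08
eef_pos: [0.4607, -0.1197, 0.0218]
orientation: [0.991, 0.131, 0.0, -0.001]
force: [-0.2, 0.7, 0.7]
grip_width: 0.998
grip_force: 0.0
time: 18.5
eef_pos: [0.4615, -0.1202, 0.0237]
orientation: [0.991, 0.13, 0.002, -0.0]
force: [-1.8, 0.0, 9.0]
grip_width: 0.628
grip_force: 50.7
time: 19.0
eef_pos: [0.4616, -0.1199, 0.1036]
orientation: [0.991, 0.131, 0.002, -0.0]
force: [0.2, -0.1, -1.7]
grip_width: 0.625
grip_force: 53.2
shift [ 0.1745 -0.0682  0.0043] turn [ 0.     -0.0014  0.    ] yaw -75.0
```

```bash
python3 -m pendant '[{"x":0.174,"y":-0.068,"z":0,"wx":0,"wy":-0.001,"wz":0},{"x":0.174,"y":-0.068,"z":0,"wx":0,"wy":-0.001,"wz":0},{"x":0.174,"y":-0.068,"z":0,"wx":0,"wy":-0.001,"wz":0},{"x":0.174,"y":-0.068,"z":0,"wx":0,"wy":-0.001,"wz":0},{"x":0.174,"y":-0.068,"z":0,"wx":0,"wy":-0.001,"wz":0},{"x":0.174,"y":-0.068,"z":0,"wx":0,"wy":-0.001,"wz":0},{"x":0.174,"y":-0.068,"z":0,"wx":0,"wy":-0.001,"wz":0},{"x":0.174,"y":-0.068,"z":0,"wx":0,"wy":-0.001,"wz":0}]';python3 - <<'E'
from h import *
go(.613,-.0085,-.0023)
s=bot.snapshot('scene');cv2.imwrite('pics/d1s.png',s[:,:,::-1])
e=bot.get_state()["eef_pos"];zb=e[2]-.0237+.038
print("reel bottom centre px expected",px("scene",np.r_[e[:2],zb]),"rod tip",px("scene",np.array([.613,-.0085,.068])))
g=s.min(2)
for v in range(226,264): print(v,"".join("#" if x<50 else ("+" if x<110 else (" " if x<160 else "o")) for x in g[v,235:295]))
E
```

```text
time: 19.67
eef_pos: [0.61, -0.0101, 0.1017]
orientation: [0.991, 0.13, -0.002, -0.0]
force: [-0.2, -0.1, -1.4]
grip_width: 0.625
grip_force: 53.2
shift [ 0.0036 -0.0007  0.104 ] turn [-0.0002  0.0012  0.    ] yaw -75.0
reel bottom centre px expected [261.19154842 225.74823115] rod tip [261.72534333 246.659002  ]
226             + ++  +        o  o  o  +ooo+                   
227            ++ +#+ +       ooo o    o oo +                   
228        o  ++   ##+        oooo  o    o+#+                   
229      o o #+    +##+     oo  oooo ooo ##+                    
230   oooo+##+       +##+ ooo  oo oooo+### o                    
231 o ++##++         o #####++++ ++####++ o                     
232 ###++              o +###########+  o                o      
233  o o                  o     +  ooo                          
234                             o                               
235                                                             
236                                                             
237                                         oo   o            o 
238  
[... 969 characters left out ...]

253 +++++++++++++++++++++++     o         ooo                   
254 +++++++++++++++++++++++                                     
255 +++++++++++++++++++++++     o                               
256 +++++++++++++++++++++++ o      oo                           
257 ++++ o ++++++++++++++++++#+   +##  ooo  o                   
258 ++oo+++++++++++++++#######+ o +######+ o                    
259 +++++++++++++++++#########  o +######## oo             o    
260 +++++++++++++++###########  o +########## oo                
261 +++++++++++++#############  o +###########+ o               
262 ++++++++++++##############  o +############# o              
263 +++++++++++###############+ o +#############+
```

Run:
```python
from h import *
from scipy.optimize import least_squares
e=np.array([.610,-.0101,.1017]);zb=e[2]-.0237+.038
P=np.array([[18.5,228],[19,229],[20.5,230],[22,231],[24.5,232],[31,233],[38,232],[40.5,231],[42,230],[43.5,229],[44.5,228]])+[235,0]
th=np.linspace(0,2*np.pi,400)
def curve(x,y): return np.array([px("scene",np.array([x+.027*np.cos(t),y+.027*np.sin(t),zb])) for t in th])
f=lambda q:[np.linalg.norm(curve(*q)-p,axis=1).min() for p in P]
r=least_squares(f,e[:2]);print("reel",r.x,r.cost)
print("rod",at("scene",(263.2,247),.068),"e",e[:2])
```

```text
reel [ 0.60475946 -0.00156648] 0.08867302274499453
rod [ 0.61335817 -0.0053421 ] e [ 0.61   -0.0101]
```

```bash
python3 -m pendant '[{"x":0.006,"y":0.004,"z":0.01,"wx":0,"wy":0.001,"wz":0},{"x":0.006,"y":0.004,"z":0.022,"wx":0,"wy":0.001,"wz":0},{"x":0.006,"y":0.004,"z":0.03,"wx":0,"wy":0.001,"wz":0},{"x":0.006,"y":0.004,"z":0.034,"wx":0,"wy":0.001,"wz":0},{"x":0.006,"y":0.004,"z":0.034,"wx":0,"wy":0.001,"wz":0},{"x":0.006,"y":0.004,"z":0.034,"wx":0,"wy":0.001,"wz":0}]';python3 - <<'E'
from h import *
s=bot.snapshot('scene');cv2.imwrite('pics/d2s.png',s[:,:,::-1])
e=bot.get_state()["eef_pos"];zb=e[2]-.0237+.038;print(e,zb)
print("reel bottom centre px expected",px("scene",np.r_[e[:2],zb]))
g=s.min(2)
for v in range(224,262): print(v,"".join("#" if x<50 else ("+" if x<110 else (" " if x<160 else "o")) for x in g[v,235:295]))
E
```

```text
time: 20.22
eef_pos: [0.6178, -0.0119, 0.0686]
orientation: [0.991, 0.13, 0.0, -0.0]
force: [0.7, -1.2, -1.8]
grip_width: 0.622
grip_force: 53.2
[ 0.61815533 -0.01186826  0.06898528] 0.08328527792083645
reel bottom centre px expected [259.43410703 241.72869826]
224   oo+###  +#########+          +########   +##+             
225    o ###  +########+           +########+  +##+             
226    o +##   #########+         +#########+  +##+ o           
227    o ###   ###########++    +###########+  +##+             
228    o +##   ++#########################+#+  +##              
229    o +##   +++#######################+ #+  +##              
230  ooo +##   #+ +#####################+  #+  +##+             
231 o ++####   ++  ++################### o #+  +##+             
232 ###++###+  #+ +  ++#############+++oo  #+  +##              
233 o o o ##+  #+ +      ++#++++++ oooo oo #+  +#               
234        o   ++ +    o oo   o  oooo  ooo #   ooo           o  
235            ++              oo  oo ooo  #                    
236          ++#+++         ooo   o  o  oo +++            
[... 926 characters left out ...]
++++++ oooo o+++++ o          o++++++++#+++   o        
252 ++++++++++++++++++++++++            oo+#+++ oooooo          
253 +++++++++++++++++++++++++++  +        ooo                   
254 ++++++++++++++++++++++++++   +                              
255 +++++++++++++++++++++++++++                                 
256 ++++++++++++++++++++++++++     oo    o                      
257 ++++++++++++++++++++++++##+ o +##   ooo         o           
258 ++++++++++++++++++++######  o +###### ooo                   
259 +++++++++++++++++#########  o +######## oo                  
260 +++++++++++++++###########+ o +##########  o                
261 +++++++++++++#############+ o +###########+ o         o
```

Run:
```python
from h import *
from scipy.optimize import least_squares
zb=.0833
P=np.array([[16,244],[17.5,245],[18.5,246],[20.5,247],[23,248],[27,249],[33.5,248],[36.8,247],[39.3,246],[40.5,245]])+[235,.3]
th=np.linspace(0,2*np.pi,400)
f=lambda q:[np.linalg.norm(np.array([px("scene",np.array([q[0]+.027*np.cos(t),q[1]+.027*np.sin(t),zb])) for t in th])-p,axis=1).min() for p in P]
r=least_squares(f,[.617,-.005]);print("reel",r.x,r.cost,"rod",at("scene",(263.2,247),.068))
```

```text
reel [ 0.61314779 -0.00426871] 0.1927681711578603 rod [ 0.61335817 -0.0053421 ]
```

The reel's underside is at (.6131,-.0043) and the rod at (.6134,-.0053) in the same view, so they line up to about 1 mm. I'll lower it over the rod.

```bash
python3 -m pendant '[{"x":0,"y":0,"z":0.008,"wx":0,"wy":0,"wz":0},{"x":0,"y":0,"z":0.016,"wx":0,"wy":0,"wz":0},{"x":0,"y":0,"z":0.024,"wx":0,"wy":0,"wz":0},{"x":0,"y":0,"z":0.024,"wx":0,"wy":0,"wz":0}]'|grep -E "eef|^force";python3 -m pendant '[{"x":0,"y":0,"z":0.012,"wx":0,"wy":0,"wz":0},{"x":0,"y":0,"z":0.024,"wx":0,"wy":0,"wz":0},{"x":0,"y":0,"z":0.034,"wx":0,"wy":0,"wz":0},{"x":0,"y":0,"z":0.042,"wx":0,"wy":0,"wz":0},{"x":0,"y":0,"z":0.042,"wx":0,"wy":0,"wz":0}]'|grep -E "eef|^force";python3 -m pendant '[{"x":0,"y":0,"z":0.002,"wx":0,"wy":0,"wz":0},{"x":0,"y":0,"z":0.003,"wx":0,"wy":0,"wz":0},{"x":0,"y":0,"z":0.003,"wx":0,"wy":0,"wz":0}]'|grep -E "eef|^force"
```

```text
eef_pos: [0.6171, -0.0113, 0.043]
force: [-0.7, 0.4, -2.0]
eef_pos: [0.617, -0.0115, 0.0007]
force: [0.0, 0.4, -2.0]
eef_pos: [0.6185, -0.0117, 0.0001]
force: [0.1, 0.3, -2.6]
```

```bash
for i in 1; do python3 -m pendant '[{"x":0,"y":0,"z":0.001,"wx":0,"wy":0,"wz":0},{"x":0,"y":0,"z":0.001,"wx":0,"wy":0,"wz":0}]'|grep -E "eef|^force";done;python3 -m pendant '[{"x":0,"y":0,"z":0.001,"wx":0,"wy":0,"wz":0},{"x":0,"y":0,"z":0.001,"wx":0,"wy":0,"wz":0}]'|grep -E "eef|^force"
```

```text
eef_pos: [0.6185, -0.0116, -0.0008]
force: [-0.4, 1.4, -0.7]
eef_pos: [0.6183, -0.0116, -0.002]
force: [0.6, -0.8, -1.8]
```

```bash
python3 -m pendant '[{"x":0,"y":0,"z":0.001,"wx":0,"wy":0,"wz":0},{"x":0,"y":0,"z":0.001,"wx":0,"wy":0,"wz":0}]'|grep -E "eef|^force";python3 -m pendant '[{"x":0,"y":0,"z":0.001,"wx":0,"wy":0,"wz":0},{"x":0,"y":0,"z":0.001,"wx":0,"wy":0,"wz":0}]'|grep -E "eef|^force"
```

```text
eef_pos: [0.6184, -0.0116, -0.0022]
force: [-2.8, 1.8, 7.4]
eef_pos: [0.6184, -0.0116, -0.0023]
force: [-6.7, 2.6, 18.6]
```

```bash
python3 -m pendant '[{"x":0,"y":0,"z":0,"wx":0,"wy":0,"wz":0},{"x":0,"y":0,"z":0,"wx":0,"wy":0,"wz":0},{"x":0,"y":0,"z":0,"wx":0,"wy":0,"wz":0},{"x":0,"y":0,"z":0,"wx":0,"wy":0,"wz":0},{"x":0,"y":0,"z":0,"wx":0,"wy":0,"wz":0}]' 0|tail -2;python3 -m pendant '[{"x":0,"y":0,"z":-0.02,"wx":0,"wy":0,"wz":0},{"x":0,"y":0,"z":-0.05,"wx":0,"wy":0,"wz":0},{"x":0,"y":0,"z":-0.09,"wx":0,"wy":0,"wz":0},{"x":0,"y":0,"z":-0.12,"wx":0,"wy":0,"wz":0},{"x":0,"y":0,"z":-0.12,"wx":0,"wy":0,"wz":0},{"x":0,"y":0,"z":-0.12,"wx":0,"wy":0,"wz":0}]';python3 - <<'E'
from h import *
go(.46,-.1185,.06)
t=bot.snapshot('top');s=bot.snapshot('scene');cv2.imwrite('pics/e1t.png',t[:,:,::-1]);cv2.imwrite('pics/e1s.png',s[:,:,::-1])
for n,im,u,v,z in(("top",t,300,205,0),("scene",s,213,185,0)):
    hsv=cv2.cvtColor(im,cv2.COLOR_RGB2HSV)[v:v+55,u:u+50]
    b=((hsv[:,:,0]>10)&(hsv[:,:,0]<35)&(hsv[:,:,1]>90)).astype(np.uint8)
    k,l,st,ce=cv2.connectedComponentsWithStats(b);i=1+st[1:,4].argmax();q=st[i,:2]+(st[i,2:4]-1)/2+[u,v]
    print(n,st[i],q,ce[i]+[u,v],at(n,q,.036),at(n,ce[i]+[u,v],.036))
# reel on stand
g=s.min(2)
for r in range(236,284): print(r,"".join("#" if x<50 else ("+" if x<110 else (" " if x<160 else "o")) for x in g[r,238:290]))
E
```

```text
grip_width: 0.998
grip_force: 0.0
time: 22.85
eef_pos: [0.6192, -0.0119, 0.1178]
orientation: [0.991, 0.131, 0.003, -0.0]
force: [0.3, 0.3, -0.4]
grip_width: 1.005
grip_force: 0.0
shift [-0.1817  0.0617  0.0568] turn [ 0.0001 -0.0017  0.    ] yaw -75.0
top [ 14  16  17  16 219] [322.  228.5] [321.96347032 228.48858447] [ 0.46065088 -0.11935341] [ 0.46068262 -0.1192555 ]
scene [12 26 18  7 99] [233.5 214. ] [233.76767677 214.18181818] [ 0.46309436 -0.11779175] [ 0.463704   -0.11692294]
236                                                     
237                                                     
238                                  o   +   ++++       
239                                 + ++++++++++#+ o    
240                                 +++ +++#+##+#+      
241                                 + +#+#+##+#+##+     
242                               o +#+#+#++#+#++#+     
243                              o++##+#++#+#++####+    
244         ooo                   ++##+####++#+#++#+ o  
245  o    ++++ oo     ooo    ooo  o +#++#+##+#++#+##+   
246 ooooo++++++++ oo+++#####++## oo+++#+
[... 1412 characters left out ...]
oo  o   oo +##########       
272   o +#######+     o   o oo o  +o +##########+       
273    ++########+          oooo oo ############+       
274      ##########+ o    oo oooo +#############+       
275     o+############+ ooooo  +################+       
276     ++######################################        
277     o+#####################################+        
278      o+####################################         
279      oo+################################## o        
280        o+################################ o         
281         o+#############################+            
282            +##########################+ o           
283            o +######################+ o
```

The reel sits on the base with the rod showing in its bore at (263,247). The pot is at (.461,-.1185).

```bash
python3 -m pendant '[{"x":-0.181,"y":0.062,"z":0,"wx":0,"wy":-0.001,"wz":0},{"x":-0.181,"y":0.062,"z":0,"wx":0,"wy":-0.001,"wz":0},{"x":-0.181,"y":0.062,"z":0,"wx":0,"wy":-0.001,"wz":0},{"x":-0.181,"y":0.062,"z":0,"wx":0,"wy":-0.001,"wz":0},{"x":-0.181,"y":0.062,"z":0,"wx":0,"wy":-0.001,"wz":0},{"x":-0.181,"y":0.062,"z":0.03,"wx":0,"wy":-0.001,"wz":0},{"x":-0.181,"y":0.062,"z":0.06,"wx":0,"wy":-0.001,"wz":0},{"x":-0.181,"y":0.062,"z":0.09,"wx":0,"wy":-0.001,"wz":0},{"x":-0.181,"y":0.062,"z":0.09,"wx":0,"wy":-0.001,"wz":0},{"x":-0.181,"y":0.062,"z":0.09,"wx":0,"wy":-0.001,"wz":0}]';python3 -c "
from h import *
go(.461,-.1185,-.022)
"
```

```text
time: 23.78
eef_pos: [0.4576, -0.1184, 0.0244]
orientation: [0.992, 0.13, -0.003, -0.001]
force: [0.4, 0.2, 0.2]
grip_width: 1.002
grip_force: 0.0
shift [0.0035 0.0011 0.0463] turn [-0.0008  0.0018  0.    ] yaw -75.1
```

```bash
python3 -m pendant '[{"x":0.002,"y":0.001,"z":0.015,"wx":-0.001,"wy":0.001,"wz":0},{"x":0.002,"y":0.001,"z":0.03,"wx":-0.001,"wy":0.001,"wz":0},{"x":0.002,"y":0.001,"z":0.04,"wx":-0.001,"wy":0.001,"wz":0},{"x":0.002,"y":0.001,"z":0.046,"wx":-0.001,"wy":0.001,"wz":0},{"x":0.002,"y":0.001,"z":0.046,"wx":-0.001,"wy":0.001,"wz":0}]'&& python3 -m pendant '[{"x":0,"y":0,"z":0,"wx":0,"wy":0,"wz":0},{"x":0,"y":0,"z":0,"wx":0,"wy":0,"wz":0},{"x":0,"y":0,"z":0,"wx":0,"wy":0,"wz":0},{"x":0,"y":0,"z":0,"wx":0,"wy":0,"wz":0},{"x":0,"y":0,"z":0,"wx":0,"wy":0,"wz":0}]' 1 50 && python3 -m pendant '[{"x":0,"y":0,"z":-0.01,"wx":0,"wy":0,"wz":0},{"x":0,"y":0,"z":-0.03,"wx":0,"wy":0,"wz":0},{"x":0,"y":0,"z":-0.06,"wx":0,"wy":0,"wz":0},{"x":0,"y":0,"z":-0.09,"wx":0,"wy":0,"wz":0},{"x":0,"y":0,"z":-0.09,"wx":0,"wy":0,"wz":0},{"x":0,"y":0,"z":-0.09,"wx":0,"wy":0,"wz":0}]';python3 -c "
from h import *
go(.47,.2,.068,np.radians(-60));go(.563,.349,.068,np.radians(-60))
"
```

```text
time: 24.2
eef_pos: [0.4617, -0.1188, -0.0202]
orientation: [0.991, 0.131, 0.001, 0.001]
force: [-1.3, 0.9, -0.5]
grip_width: 0.998
grip_force: 0.0
time: 24.62
eef_pos: [0.4622, -0.1191, -0.019]
orientation: [0.991, 0.13, 0.002, 0.001]
force: [-1.3, -0.0, 12.0]
grip_width: 0.742
grip_force: 52.0
time: 25.12
eef_pos: [0.4625, -0.1185, 0.0713]
orientation: [0.991, 0.131, 0.003, 0.002]
force: [-0.1, 1.1, -2.4]
grip_width: 0.736
grip_force: 55.9
shift [ 0.0899 -0.3057  0.0026] turn [ 0.0014 -0.0015 -0.0831] yaw -75.0
shift [ 0.2184 -0.4254  0.0028] turn [ 0.0014 -0.0015 -0.0831] yaw -75.0
```

```bash
python3 -m pendant '[{"x":0.109,"y":-0.213,"z":0,"wx":0.001,"wy":-0.001,"wz":-0.04},{"x":0.109,"y":-0.213,"z":0,"wx":0.001,"wy":-0.001,"wz":-0.04},{"x":0.109,"y":-0.213,"z":0,"wx":0.001,"wy":-0.001,"wz":-0.04},{"x":0.109,"y":-0.213,"z":0,"wx":0.001,"wy":-0.001,"wz":-0.04},{"x":0.109,"y":-0.213,"z":0,"wx":0.001,"wy":-0.001,"wz":-0.04},{"x":0.218,"y":-0.425,"z":0,"wx":0.001,"wy":-0.001,"wz":-0.083},{"x":0.218,"y":-0.425,"z":0,"wx":0.001,"wy":-0.001,"wz":-0.083},{"x":0.218,"y":-0.425,"z":0,"wx":0.001,"wy":-0.001,"wz":-0.083},{"x":0.218,"y":-0.425,"z":0,"wx":0.001,"wy":-0.001,"wz":-0.083},{"x":0.218,"y":-0.425,"z":0,"wx":0.001,"wy":-0.001,"wz":-0.083},{"x":0.218,"y":-0.425,"z":0,"wx":0.001,"wy":-0.001,"wz":-0.083},{"x":0.218,"y":-0.425,"z":0,"wx":0.001,"wy":-0.001,"wz":-0.083}]';python3 -c "
from h import *
go(.563,.349,.038)
"
```

```text
time: 26.12
eef_pos: [0.5604, 0.3554, 0.0667]
orientation: [0.965, 0.261, -0.002, -0.001]
force: [-0.9, 1.2, -2.1]
grip_width: 0.74
grip_force: 56.0
shift [-0.0009  0.0069  0.0287] turn [-0.0011  0.0007  0.    ] yaw -59.7
```

```bash
python3 -m pendant '[{"x":0,"y":0,"z":0.012,"wx":-0.001,"wy":0,"wz":0},{"x":0,"y":0,"z":0.022,"wx":-0.001,"wy":0,"wz":0},{"x":0,"y":0,"z":0.03,"wx":-0.001,"wy":0,"wz":0},{"x":0,"y":0,"z":0.03,"wx":-0.001,"wy":0,"wz":0},{"x":0,"y":0,"z":0.03,"wx":-0.001,"wy":0,"wz":0}]';python3 -c "
from h import *
go(.563,.349,-.011)
s=bot.snapshot('scene')
cv2.imwrite('pics/f1.png',cv2.resize(s[215:315,390:500],None,fx=6,fy=6,interpolation=2)[:,:,::-1])
e=bot.get_state()['eef_pos'];zb=e[2]+.019
for n,c,r in(('potbot',np.r_[e[:2],zb],.032),('pottop',np.r_[e[:2],zb+.038],.032),('rim',np.array([.561,.351,.013]),.0428)):
    q=np.array([(px('scene',c+[r*np.cos(t),r*np.sin(t),0])-[390,215])*6 for t in np.linspace(0,6.28,60)]);print(n,q.min(0).round(),q.max(0).round())
"
```

```text
time: 26.53
eef_pos: [0.5616, 0.3463, 0.0381]
orientation: [0.966, 0.257, -0.001, 0.002]
force: [-0.4, 0.2, -1.9]
grip_width: 0.739
grip_force: 56.0
shift [ 0.0027 -0.0018  0.0491] turn [ 0.001   0.0011 -0.    ] yaw -60.2
potbot [212. 228.] [416. 351.]
pottop [236. 137.] [445. 257.]
rim [166. 310.] [430. 480.]
```

View pics/f1.png

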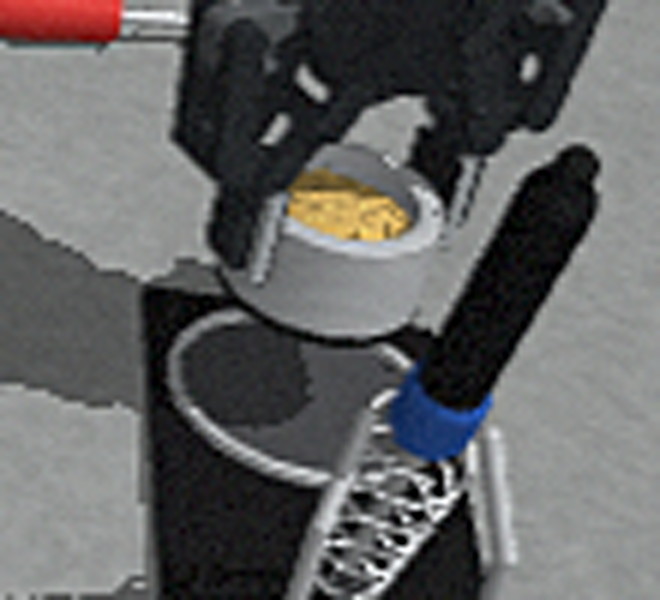

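The pot hangs level, its underside at crop (320,290–342) and the well rim spanning (168–430, 310–487). It needs a few mm in +x and +y.

```bash
python3 -m pendant '[{"x":0,"y":0,"z":0.008,"wx":0.001,"wy":0.001,"wz":0},{"x":0,"y":0,"z":0.014,"wx":0.001,"wy":0.001,"wz":0},{"x":0,"y":0,"z":0.014,"wx":0.001,"wy":0.001,"wz":0},{"x":0,"y":0,"z":0.014,"wx":0.001,"wy":0.001,"wz":0}]';python3 -c "
from h import *
go(.5645,.351,-.011)
"
```

```text
time: 26.92
eef_pos: [0.5616, 0.348, 0.0245]
orientation: [0.966, 0.258, 0.0, -0.0]
force: [-0.2, 0.8, -2.2]
grip_width: 0.739
grip_force: 56.0
shift [ 0.004  -0.0011  0.0355] turn [-0.0002 -0.0002 -0.    ] yaw -60.1
```

```bash
python3 -m pendant '[{"x":0.004,"y":-0.001,"z":0,"wx":0,"wy":0,"wz":0},{"x":0.004,"y":-0.001,"z":0.01,"wx":0,"wy":0,"wz":0},{"x":0.004,"y":-0.001,"z":0.02,"wx":0,"wy":0,"wz":0},{"x":0.004,"y":-0.001,"z":0.028,"wx":0,"wy":0,"wz":0},{"x":0.004,"y":-0.001,"z":0.032,"wx":0,"wy":0,"wz":0},{"x":0.004,"y":-0.001,"z":0.032,"wx":0,"wy":0,"wz":0}]'|grep -E "eef|^force";python3 -m pendant '[{"x":0,"y":0,"z":0.001,"wx":0,"wy":0,"wz":0},{"x":0,"y":0,"z":0.002,"wx":0,"wy":0,"wz":0},{"x":0,"y":0,"z":0.002,"wx":0,"wy":0,"wz":0}]'|grep -E "eef|^force";python3 -m pendant '[{"x":0,"y":0,"z":0.001,"wx":0,"wy":0,"wz":0},{"x":0,"y":0,"z":0.001,"wx":0,"wy":0,"wz":0}]'|grep -E "eef|^force"
```

```text
eef_pos: [0.5639, 0.3506, -0.0089]
force: [0.1, 0.0, -2.1]
eef_pos: [0.5651, 0.3511, -0.009]
force: [-1.8, -0.2, -2.5]
eef_pos: [0.565, 0.3512, -0.01]
force: [-0.2, -0.3, -1.6]
```

```bash
python3 -m pendant '[{"x":0,"y":0,"z":0.001,"wx":0,"wy":0,"wz":0},{"x":0,"y":0,"z":0.001,"wx":0,"wy":0,"wz":0}]'|grep -E "eef|^force";python3 -m pendant '[{"x":0,"y":0,"z":0.0005,"wx":0,"wy":0,"wz":0},{"x":0,"y":0,"z":0.001,"wx":0,"wy":0,"wz":0}]'|grep -E "eef|^force"
```

```text
eef_pos: [0.5651, 0.3513, -0.0107]
force: [-1.0, -0.9, 2.1]
eef_pos: [0.5651, 0.3513, -0.0108]
force: [-5.9, -1.3, 16.7]
```

Contact came exactly at floor height (-0.0108 + 0.019 = 0.008). I'll release, retreat and check.

```bash
python3 -m pendant '[{"x":0,"y":0,"z":0,"wx":0,"wy":0,"wz":0},{"x":0,"y":0,"z":0,"wx":0,"wy":0,"wz":0},{"x":0,"y":0,"z":0,"wx":0,"wy":0,"wz":0},{"x":0,"y":0,"z":0,"wx":0,"wy":0,"wz":0},{"x":0,"y":0,"z":0,"wx":0,"wy":0,"wz":0}]' 0|tail -3;python3 -m pendant '[{"x":0,"y":0,"z":-0.01,"wx":0,"wy":0,"wz":0},{"x":0,"y":0,"z":-0.03,"wx":0,"wy":0,"wz":0},{"x":0,"y":0,"z":-0.07,"wx":0,"wy":0,"wz":0},{"x":0,"y":0,"z":-0.11,"wx":0,"wy":0,"wz":0},{"x":0,"y":0,"z":-0.15,"wx":0,"wy":0,"wz":0},{"x":0,"y":0,"z":-0.15,"wx":0,"wy":0,"wz":0},{"x":0,"y":0,"z":-0.15,"wx":0,"wy":0,"wz":0}]';python3 - <<'E'
from h import *
s=bot.snapshot('scene');cv2.imwrite('pics/g1.png',s[:,:,::-1])
b=lambda im,u0,v0,u1,v1:(lambda h:((h[...,0]>10)&(h[...,0]<35)&(h[...,1]>80)).astype(np.uint8))(cv2.cvtColor(im,cv2.COLOR_RGB2HSV)[v0:v1,u0:u1])
k,l,st,ce=cv2.connectedComponentsWithStats(b(s,405,245,475,305));i=1+st[1:,4].argmax()
print("wool",st[i],ce[i]+[405,245],"expected centre",px("scene",np.array([.561,.351,.044])),at("scene",ce[i]+[405,245],.044))
g=s.min(2)
for r in range(252,302): print(r,"".join("#" if x<50 else ("+" if x<110 else (" " if x<160 else "o")) for x in g[r,410:472]))
E
```

```text
force: [0.2, 0.6, 0.7]
grip_width: 0.999
grip_force: 0.0
time: 29.17
eef_pos: [0.5663, 0.3514, 0.1414]
orientation: [0.966, 0.258, 0.003, -0.001]
force: [0.4, -0.2, -1.5]
grip_width: 1.002
grip_force: 0.0
wool [ 27  19  23  13 196] [443.1122449  269.90306122] expected centre [442.83804952 268.3251907 ] [0.56599108 0.35101848]
252 +                                                             
253 +++                                                           
254 +++++                                                         
255 ++++++                                                       +
256 +++++++                                                     +#
257 ++++++++                                                    +#
258 +++++++++                                                  +##
259 ++++++++++             oooooooooooo                        +##
260 ++++++++++           ooooooooooooooooo                   o+###
261 ++++++++            oooooo         oooooo                 +###
262 +++++++++ o        oooo             + ooooo             o+####
263 ++++######+   oo  oooo         
[... 1877 characters left out ...]
  o ++        +++++##+##+ oo+ 
292   o++################++  ooo +######+  +###++++++ +##  +#+oo+ 
293    ++##################+    oooo+++++   ++++  oo +####o #+oo+ 
294    ++#####################+    oooo + o  ooo +++ oo+##o #+  ++
295    ++########################++   + ooo +   +++ #  o #o +    +
296    ++#############################+ oo o   +++++##o ##   +   +
297    +++############################ oo +### o ++###+ ## o # o +
298    ++############################+ oo +####+ ooo+++oooo ##   +
299     +############################+oo +++#+++++ +oooo+  +##+  +
300    o++##########################+ oo ++ ++++ + +###ooo ###+  +
301     ++##########################+ oo +  oo ++##o ##+o #####  +
```

```bash
python3 -c "
from station import bot
print(bot.sign_off())"
```

```text
the job is handed in; nothing more can be done
None
```

The soldering kit is set out in the order asked: tip block in the tray, flux tin in its cup, reel over the rod, tip cleaner in the well. All four are released and the robot is clear; I handed it in at about 29 s, and camera checks showed each one in its place.

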